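Load the sample case from the hooded bin

ROBOT

A 7-joint arm with a two-finger parallel gripper is mounted at the origin on the work surface. World frame = base frame: x ahead of the robot, y to its left, z up, the work surface at z = 0. Lengths are in m, angles in rad, forces in N, time in s.
With the tool pointing down it reaches from about 0.425 to 0.875 m from the base axis. Payload 4.7 kg.
Tool frame: the origin (TCP) lies on the centre line of the jaws, within the pads' length; the fingertips stand 8 mm ahead of it and the grasp point (between the pads) lies 11 mm behind it; z points along the fingers, y is the line along which they close (so a half turn about z gives the same grasp; the last joint's range is limited). The gripper opens to 85 mm and grips with 20 to 120 N. Pads are 22 mm wide; open, the fingers measure 114 mm over their backs; the gripper's body (76 mm by 85 mm) begins 54 mm behind the grasp point. The pads swing forward as they close: fully open they stand 13 mm farther back than shut.
Start: joints at [-1.114, 0.321, -0.07, 1.45, 0.023, 1.371, -0.057], TCP at [0.279, 0.587, 0.239] pointing down, gripper open.
Joint ranges: [-2.86, 2.86], [-0.3, 2.09], [-1.38, 1.24], [0.06, 2.45], [-1.56, 4.7], [0.09, 2.05], [-2.69, 2.69]. Speed limits (rad/s): [2.57, 2.57, 3.14, 3.14, 3.14, 3.14, 3.14].

INTERFACE

Orientations are given as a 3x3 rotation matrix whose columns are the frame's x, y, z axes.
In Python, from rig import * gives the robot as it stands.
- The arm moves only by the tool play_rows, never from a script. Its argument "steps" is a list of rows, each a list of 3 entries, a list of its own where there are three numbers: the closure, from -1 (fully open) to 1 (shut), then the shift along the tool's x, y, z scaled (see below), then the turn about the tool's z scaled (see below). A call has exactly 5 rows; each row shifts and turns the commanded pose from where the row before left it, along the tool's axes as they then stand; what a row does not reach is not made up. The controller multiplies each number of a shift by 0.8 m and each number of a turn by 0.5 rad. A row lasts 1/12 s, in which the tool goes at most 41.7 mm and 7.16 degrees, less where a joint would pass 70% of its speed; a pose out of reach is approached as far as the arm can. A call with a number of a shift or a turn outside -1 to 1 is refused whole. A call with a gripper value outside its range is refused whole. The fingers move at their own pace and stop on an object; "force" is the grip in N (left out, the last holds). Time passes only in rows, so rows that do not move let the fingers close, or fill a call up. It gives the time, the measured TCP pose, the force, the opening and the grip force at its end, in the units of the state.
- state(): the state, without advancing time (a new reading comes with each control period).
- get_image(name): name is "scene" or "side" or "wrist"; returns (picture, depth): 480x640x3 uint8, red, green, blue; 480x640 float32, m along the optical axis (not along the pixel's ray), 0 where there is no reading.
- camera_model(name): a dict with "fx", "fy", "cx", "cy" (pixels), "distortion" ([k1, k2, p1, p2, k3] as OpenCV has them; the pictures are not rectified), "cam_to_world" (4x4, takes a point from camera to world coordinates); the wrist camera has in their place "T_tool_cam" (4x4, takes a point from camera to tool coordinates, whose origin is the TCP and whose axes are the flange's). Camera axes: x right, y up, looking along -z (the intrinsics and any distortion apply to the point x, -y, -z); pixel columns grow to the right and rows downward; lengths in m; the calibration is good to about 2 mm. A picture is of the moment at which its call begins: read the wrist's pose just before it. camera_model takes no time and is no camera call.
- close_job(): hands the job in; it is judged then, once.
The state is a dict: "t": time; "joint_positions": joint angles; "dq": joint speeds; "joint_efforts": joint torques, N m; "tool_pos": TCP position; "ee_rot": TCP orientation; "ft_force": force on the tool from outside, world axes, zero at the start; "ft_torque": the same for the moment, N m; "width": opening from 0.0 (shut) to 1.0 (fully open); "finger_force": force on a finger pad.
Only numpy, scipy, OpenCV 4.12 (cv2) and the standard library are available. Lean on these libraries where they do the work, as an engineer would, in place of code of your own. Each camera call takes 0.05 s, during which the arm holds its last target. There are 200 camera calls.

TASK

Lever up the clear lid of the black sample case with the blade of the spatula and leave it standing wide open; the spatula must end up lying on the white mat again. Lay the red-capped cell flat in the red-lined bay of the case and the blue-capped cell flat in the blue-lined bay, setting them down gently rather than dropping them. Leave the green and yellow cells in the bin and everything else on the bench where they are.

Things in the scene. Friction and masses are not known exactly. Their poses are not given: they have to be found in the camera images.
- bin: fixed white sloped picking bin, 112 x 308 mm; origin on the bench beneath the row of cells, x uphill, y along the row; its open side (-x) faces the middle of the bench. Four compartments, centres at y = -114, -38, 38, 114 mm, 72 mm clear width. Dividers and the blue front lip stand 14 mm above the floor, square to it, the lip 25 mm downhill of x = 0
- bin_floor (a point): middle of the row on the bin's sloping floor (bin x = 0, y = 0), 55 mm above the bench; axes as the bin's. The floor slopes at 0.56 rad (32 deg), rising towards the bin's +x
- hood_edge (a point): middle of the lower front edge of the clear hood (blue front strip) fixed over the bin: hood underside 155 mm, top 163 mm above the bench, from bin x = 2 to 90 mm, full width, on two posts at x = 82, y = +-152 mm. Cells are reached from the open side, tool tilted in under the hood
- red_cell: sample cell with a red cap: rigid square rod 45 x 14 x 14 mm, 15 g; origin at the centre of its underside; x = long axis (cap at the -x end), z = away from the underside. Starts lying in one of the bin's four compartments (which one varies), cap resting on the front lip, so that its middle is 60 mm above the bench
- red_cell_center (a point): middle of the red-capped cell
- blue_cell: sample cell with a blue cap: rigid square rod 45 x 14 x 14 mm, 15 g; origin at the centre of its underside; x = long axis (cap at the -x end), z = away from the underside. Starts lying in one of the bin's four compartments (which one varies), cap resting on the front lip, so that its middle is 60 mm above the bench
- blue_cell_center (a point): middle of the blue-capped cell
- green_cell: sample cell with a green cap: rigid square rod 45 x 14 x 14 mm, 15 g; origin at the centre of its underside; x = long axis (cap at the -x end), z = away from the underside. Starts lying in one of the bin's four compartments (which one varies), cap resting on the front lip, so that its middle is 60 mm above the bench; to be left where it is
- yellow_cell: sample cell with a yellow cap: rigid square rod 45 x 14 x 14 mm, 15 g; origin at the centre of its underside; x = long axis (cap at the -x end), z = away from the underside. Starts lying in one of the bin's four compartments (which one varies), cap resting on the front lip, so that its middle is 60 mm above the bench; to be left where it is
- case: fixed black sample case, 100 (x) x 156 (y) x 55 mm high; origin at the centre of its underside on the bench, x away from the robot side. Two bays side by side, each 71 (y) x 92 (x) mm clear, with walls 4 mm thick that rise 25 mm above the bay floors, and a clear hinged lid
- red_bay (a point): centre of the floor of the red-lined bay (the case's +y half), axes as the case's, z up; 30 mm above the bench
- blue_bay (a point): centre of the floor of the blue-lined bay (the case's -y half), axes as the case's, z up; 30 mm above the bench
- lid (a joint): angle of the case's lid, rad: 0 shut, 1.9 fully open (leaning back). The hinge runs along the case's y on its far (+x) rim; the front edge swings up and over. Stiff hinge: it stays where it is left. The lid (50 g) is a plate 118 mm from hinge to front edge, 156 mm wide, 4 mm thick, whose underside lies at the rim when shut
- lid_lip (a point): middle of the lid's front edge, at its underside; shut it is 55 mm above the bench. The last 16 mm of the lid are a yellow lip that overhangs the case's front wall, free underneath
- lid_hinge (a point): middle of the hinge line, 52 mm from the case's centre along its +x, 55 mm above the bench
- mat: fixed white paper mat, 110 (x) x 220 (y) x 2 mm, origin at the centre of its underside
- spatula: flat spatula, 50 g: orange handle 100 x 16 (y) x 18 (z) mm and a steel blade 18 mm wide, 2.5 mm thick that runs from the handle's front end on, level with the handle's mid height; x points from handle to blade, origin below the middle of the handle at its underside. It starts lying on the mat, blade towards -y within about 0.4 rad
- spatula_grip (a point): middle of the spatula's handle, 9 mm above its underside, near its balance point. The blade tip lies 110 mm in front of it along the spatula's x
- bottle: bystander: white bottle, 56 mm across, 130 mm tall, standing; origin at its foot
- jar: bystander: small amber jar, 34 mm across, 45 mm tall, standing; origin at its foot
- marker: bystander: black marker pen 90 x 13 x 13 mm, lying, long axis x
- beaker: bystander: glass beaker, 64 mm across, 75 mm tall, standing; origin at its foot
- phone: bystander: phone 145 x 70 x 9 mm, lying
- tip_box: bystander: blue box 80 (x) x 110 (y) x 50 mm
Mind the look-alikes: they are no part of the job. Of the things that look like the mat, the largest one is meant.

How it is judged:
On the way:
1. the lid has been raised past 0.5 rad with the spatula touching it (value of joint lid above 0.5 rad and contact force between spatula and lid above 0.03 N), for 0.05 s.
At the end, for the whole second after the job is handed in: Lid open past 1.3 rad; red- and blue-capped cells at rest on the floor of their own bays (middle within 43 mm along x, 30 mm along y of the bay's centre, under 13 mm above its floor); spatula at rest, the middle of its handle over the mat and lower than 25 mm (value of joint lid above 1.3 rad and velocity of joint lid below 0.1 rad/s and x of red_cell_center in the frame of red_bay between -0.043 and 0.043 m and y of red_cell_center in the frame of red_bay between -0.03 and 0.03 m and z of red_cell_center in the frame of red_bay between 0.001 and 0.013 m and linear speed of each of red_cell, blue_cell, spatula below 0.02 m/s and x of blue_cell_center in the frame of blue_bay between -0.043 and 0.043 m and y of blue_cell_center in the frame of blue_bay between -0.03 and 0.03 m and z of blue_cell_center in the frame of blue_bay between 0.001 and 0.013 m and x of spatula_grip in the frame of mat between -0.055 and 0.055 m and y of spatula_grip in the frame of mat between -0.11 and 0.11 m and height (world z) of spatula_grip below 0.025 m); the robot touches nothing.
It fails at once if the red-capped cell falls or is thrown: faster than 0.75 m/s while not held (linear speed of red_cell above 0.75 m/s and contact force between the fingers and red_cell below 0.01 N).
It fails at once if the blue-capped cell falls or is thrown: faster than 0.75 m/s while not held (linear speed of blue_cell above 0.75 m/s and contact force between the fingers and blue_cell below 0.01 N).
It fails at once if the green or yellow cell is moved more than 20 mm (distance of any of green_cell, yellow_cell from where it was at the start of the episode above 0.02 m).
It fails at once if a bystander is moved more than 20 mm (distance of any of bottle, jar, marker, beaker, phone, tip_box from where it was at the start of the episode above 0.02 m).
It fails at once if the bottle, jar or beaker is tipped (angle between any of bottle, jar, beaker's own z axis and vertical above 0.35 rad).
It also fails if it takes over 72 s, if anything falls off the work surface, if the arm or the gripper's body presses on something with over 40 N, if the wrist force passes 120 N, or if a joint passes its speed limit or range.

## Working session

There is one attempt and no reset: what is moved stays moved. The work goes in short steps, Python scripts to look and compute and a tool call to move; the robot and the scene stay as the last step left them, time stands still between calls to the robot, and variables do not carry over. Pictures are saved under pics/ and viewed, at most 10 in all, crops included, and the job is handed in when it is done.

Besides the shell and the picture viewer there is one more tool, called as name(argument=value, ...), one argument or row to a line, values as JSON. play_rows: Moves the arm, as the interface text tells. Shifts and turns lie within -1 to 1; 1 stands for 0.8 m of shift or 0.5 rad of turn. Its arguments: {"type":"object","properties":{"steps":{"type":"array"},"force":{"type":"number"}},"required":["steps"]}

```bash
ls -la; mkdir -p pics; python3 - <<'E'
from rig import *
import cv2,numpy as np
s=state()
for k,v in s.items(): print(k,np.round(v,3).tolist())
for n in("scene","side","wrist"):
    im,d=get_image(n); np.savez(f"pics/{n}0.npz",im=im,d=d); cv2.imwrite(f"pics/{n}0.png",im[:,:,::-1]); print(n,{k:np.round(v,3).tolist() for k,v in camera_model(n).items()})
E
```

```text
total 12
drwxr-xr-x  3 agent agent 4096 Nov 30 21:19 .
drwxr-xr-x 23 root  root  4096 Nov 30 21:19 ..
drwxr-xr-x  2 agent agent 4096 Nov 30 21:19 pics
t 0.0
joint_positions [-1.114, 0.322, -0.07, 1.452, 0.023, 1.371, -0.057]
dq [-0.001, 0.001, -0.0, -0.0, -0.001, 0.0, 0.0]
joint_efforts [0.0, -49.36, -0.382, -31.433, 0.013, 0.012, -0.0]
tool_pos [0.278, 0.587, 0.238]
ee_rot [[-0.904, 0.428, -0.001], [0.428, 0.904, -0.002], [-0.0, -0.002, -1.0]]
ft_force [-0.484, -0.18, -0.192]
ft_torque [0.019, -0.04, -0.074]
finger_force 0.0
width 1.0
scene {'fx': 450.753, 'fy': 450.753, 'cx': 319.43, 'cy': 240.6, 'distortion': [-0.095, 0.0, 0.0, 0.0, 0.0], 'cam_to_world': [[0.369, -0.792, 0.487, 1.114], [0.929, 0.321, -0.181, -0.17], [-0.013, 0.52, 0.854, 1.126], [0.0, 0.0, 0.0, 1.0]]}
side {'fx': 575.479, 'fy': 575.479, 'cx': 314.23, 'cy': 242.124, 'distortion': [0.047, 0.0, 0.0, 0.0, 0.0], 'cam_to_world': [[0.96, 0.132, -0.248, 0.128], [-0.281, 0.5, -0.819, -1.343], [0.016, 0.856, 0.517, 0.995], [0.0, 0.0, 0.0, 1.0]]}
wrist {'fx': 411.227, 'fy': 411.227, 'cx': 321.933, 'cy': 236.353, 'distortion': [-0.048, 0.0, 0.0, 0.0, 0.0], 'T_tool_cam': [[0.0, 0.951, 0.31, 0.08], [1.0, 0.0, -0.001, 0.001], [-0.001, 0.31, -0.951, -0.134], [0.0, 0.0, 0.0, 1.0]]}
```

View pics/scene0.png

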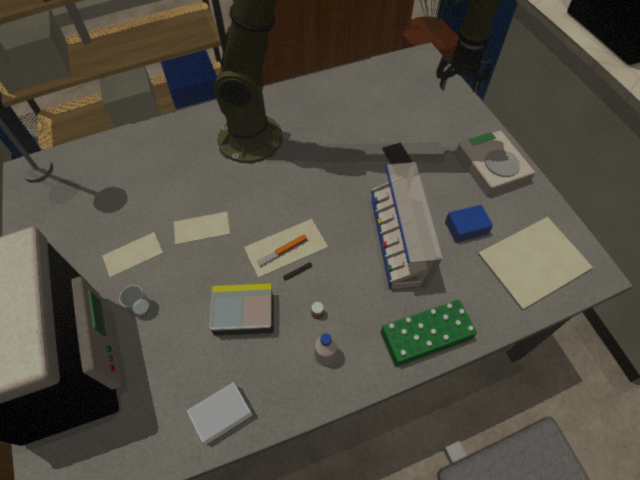

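View pics/side0.png

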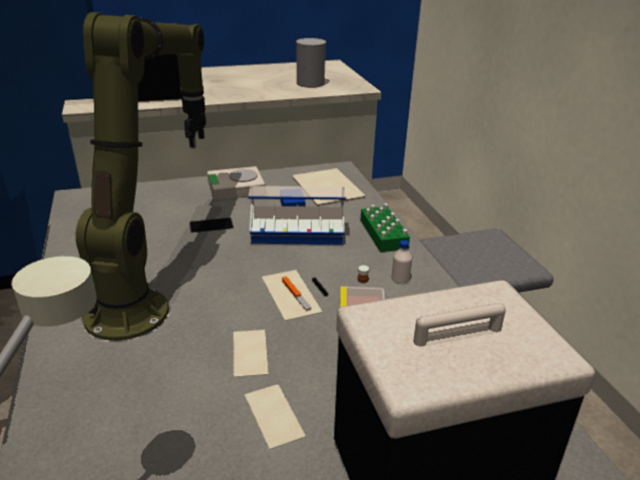

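```bash
cat > h.py <<'E'
import numpy as np, cv2
from rig import *
def KD(m): return np.array([[m["fx"],0,m["cx"]],[0,m["fy"],m["cy"]],[0,0,1.]]),np.array(m["distortion"],float)
def c2w(n,s=None):
    m=camera_model(n)
    if n!="wrist": return np.array(m["cam_to_world"])
    s=s or state(); T=np.eye(4); T[:3,:3]=s["ee_rot"]; T[:3,3]=s["tool_pos"]
    return T@np.array(m["T_tool_cam"])
def ray(n,uv,s=None):
    K,D=KD(camera_model(n)); p=cv2.undistortPoints(np.float64(uv).reshape(-1,1,2),K,D).reshape(-1,2)
    d=np.c_[p[:,0],-p[:,1],-np.ones(len(p))]; T=c2w(n,s); return T[:3,3],d@T[:3,:3].T
def onz(n,uv,z,s=None):
    o,d=ray(n,uv,s); return o+d*((z-o[2])/d[:,2])[:,None]
def two(n1,uv1,n2,uv2,s1=None,s2=None):
    o1,d1=ray(n1,uv1,s1);o2,d2=ray(n2,uv2,s2);out=[]
    for a,b in zip(d1,d2):
        t=np.linalg.lstsq(np.c_[a,-b],o2-o1,rcond=None)[0]; out.append((o1+a*t[0]+o2+b*t[1])/2)
    return np.array(out)
def pix(n,P,s=None):
    T=np.linalg.inv(c2w(n,s)); q=np.atleast_2d(P)@T[:3,:3].T+T[:3,3]; q=q*[1,-1,-1]
    K,D=KD(camera_model(n)); return cv2.projectPoints(q,np.zeros(3),np.zeros(3),K,D)[0].reshape(-1,2)
def blobs(im,lo,hi,amin=15,roi=None):
    h=cv2.cvtColor(im,cv2.COLOR_RGB2HSV); m=cv2.inRange(h,np.array(lo),np.array(hi))
    if roi: z=np.zeros_like(m); x0,y0,x1,y1=roi; z[y0:y1,x0:x1]=m[y0:y1,x0:x1]; m=z
    cs,_=cv2.findContours(m,cv2.RETR_EXTERNAL,cv2.CHAIN_APPROX_NONE)
    r=[(cv2.contourArea(c),cv2.minAreaRect(c),c) for c in cs if cv2.contourArea(c)>=amin]
    return sorted(r,key=lambda a:-a[0])
E
python3 - <<'E'
from h import *
np.set_printoptions(precision=3,suppress=True)
C=dict(orange=([5,150,80],[16,255,255]),yellow=([24,150,80],[34,255,255]),paper=([18,15,120],[32,120,255]),blue=([105,150,40],[125,255,255]),red=([0,150,60],[4,255,255]),red2=([172,150,60],[180,255,255]),green=([50,120,40],[80,255,255]))
for n in("scene","side"):
    im=np.load(f"pics/{n}0.npz")["im"]
    roi=(80,130,620,380) if n=="scene" else (180,150,460,460)
    for k,(a,b) in C.items():
        for A,r,c in blobs(im,a,b,6,roi)[:6]:
            print(n,k,A,np.round(r[0],1),np.round(r[1],1),"box",np.round(cv2.boxPoints(r)).tolist() if A>100 else "",  onz(n,[r[0]],.01)[0])
E
```

```text
scene orange 148.0 [290.6 244.2] [ 5.6 33.1] box [[275.0, 250.0], [304.0, 234.0], [306.0, 239.0], [277.0, 255.0]] [ 0.458 -0.015  0.01 ]
scene yellow 236.5 [241. 287.] [ 5.2 58.2] box [[212.0, 286.0], [270.0, 283.0], [270.0, 288.0], [212.0, 291.0]] [ 0.535 -0.188  0.01 ]
scene paper 5398.5 [535.4 259.6] [71.7 89.9] box [[478.0, 252.0], [555.0, 206.0], [592.0, 267.0], [515.0, 313.0]] [0.77  0.617 0.01 ]
scene paper 2419.0 [285.4 246.7] [33.9 77.7] box [[243.0, 246.0], [314.0, 216.0], [328.0, 247.0], [256.0, 278.0]] [ 0.46  -0.032  0.01 ]
scene paper 1728.0 [416.2 219.3] [85.6 31.3] box [[391.0, 182.0], [421.0, 174.0], [442.0, 257.0], [411.0, 265.0]] [0.517 0.362 0.01 ]
scene paper 1278.0 [131.5 254. ] [23.3 59.4] box [[100.0, 256.0], [154.0, 231.0], [163.0, 252.0], [109.0, 277.0]] [ 0.314 -0.458  0.01 ]
scene paper 1205.5 [200.4 227.1] [22.8 57.9] box [[170.0, 221.0], [227.0, 210.0], [231.0, 233.0], [174.0, 244.0]] [ 0.3   -0.245  0.01 ]
scene paper 982.0 [499.7 162.6] [56.2 43.4] box [[465.0, 154.0], [499.0, 127.0], [534.0, 171.0], [500.0, 198.0]] [0.422 0.726 0.01 ]
scene blue 728.5
[... 1458 characters left out ...]
18.0 [388.  163.5] [27. 30.] box [[373.0, 150.0], [403.0, 150.0], [403.0, 177.0], [373.0, 177.0]] [1.091 0.765 0.01 ]
side blue 557.0 [297.  239.5] [ 7. 90.] box [[252.0, 236.0], [342.0, 236.0], [342.0, 243.0], [252.0, 243.0]] [0.551 0.25  0.01 ]
side blue 164.5 [293.5 201. ] [ 8. 39.] box [[274.0, 197.0], [313.0, 197.0], [313.0, 205.0], [274.0, 205.0]] [0.61  0.525 0.01 ]
side blue 62.0 [297.  231.6] [92.   4.2] box  [0.564 0.3   0.01 ]
side blue 48.5 [404.  243.5] [7. 8.] box  [0.887 0.134 0.01 ]
side green 759.5 [382.1 226.8] [52.6 31.6] box [[354.0, 215.0], [379.0, 196.0], [411.0, 238.0], [385.0, 257.0]] [0.859 0.257 0.01 ]
side green 38.0 [213.1 178.8] [8.5 6. ] box  [0.347 0.794 0.01 ]
```

```bash
python3 - <<'E'
import cv2
a=cv2.imread("pics/scene0.png");b=cv2.imread("pics/side0.png")
c1=cv2.resize(a[140:300,340:480],None,fx=3.4,fy=3.4,interpolation=3)
c2=cv2.resize(b[180:320,240:400],None,fx=2.5,fy=2.5,interpolation=3)
import numpy as np
H=max(c1.shape[0],c2.shape[0]);o=np.zeros((544,c1.shape[1]+c2.shape[1],3),np.uint8)
o=np.zeros((600,800,3),np.uint8);c1=c1[:600,:400];c2=c2[:600,:400]
o[:c1.shape[0],:c1.shape[1]]=c1;o[:c2.shape[0],400:400+c2.shape[1]]=c2
cv2.imwrite("pics/crop1.png",o)
E
```

```text
(no output)
```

View pics/crop1.png

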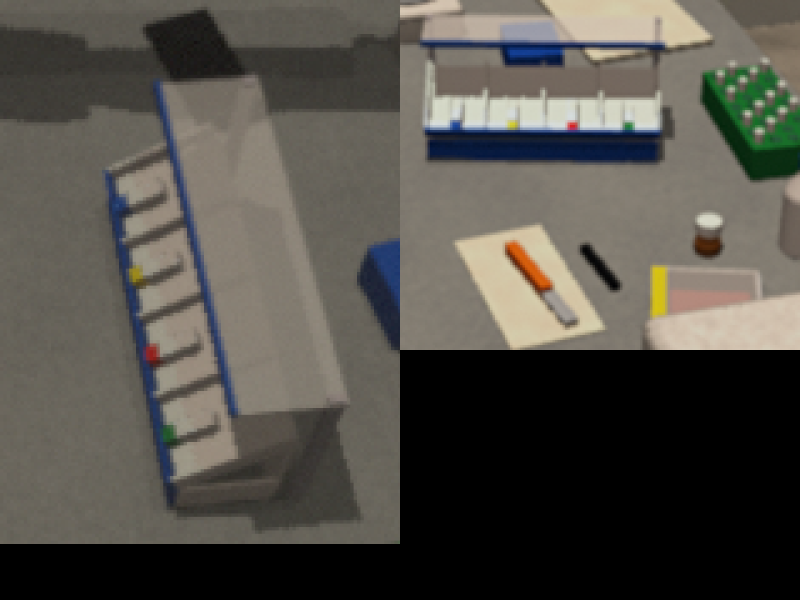

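```bash
python3 - <<'E'
from h import *
np.set_printoptions(precision=3,suppress=True)
print("lip scene",onz("scene",[(371.8,190.6),(388.5,282)],.054),"side",onz("side",[(250,232),(344,232.8)],.054))
sc=[(375.3,200.9),(380,220.5),(384.4,244.4),(389.5,267.5)];sd=[(262,229.6),(285,229.6),(308.8,230.4),(331,230.4)]
print("caps",onz("scene",sc,.056),onz("side",sd,.056),two("scene",sc,"side",sd))
im=np.load("pics/scene0.npz")["im"]
# mat quad, lid lip, handle corners
b=lambda lo,hi,roi:cv2.boxPoints(blobs(im,lo,hi,20,roi)[0][1])
m=onz("scene",b([18,15,120],[32,120,255],(240,200,330,280)),.002);print("mat",m,m.mean(0),[np.linalg.norm(m[i]-m[i-1]) for i in range(4)])
print("lip",onz("scene",b([24,150,80],[34,255,255],(200,270,280,300)),.058))
print("handle",onz("scene",b([5,150,80],[16,255,255],(240,200,330,280)),.015))
im=np.load("pics/side0.npz")["im"]
print("handle side",onz("side",b([5,150,80],[16,255,255],(260,260,320,310)),.015))
E
```

```text
lip scene [[0.399 0.267 0.054]
 [0.69  0.179 0.054]] side [[0.396 0.263 0.054]
 [0.691 0.181 0.054]]
caps [[0.439 0.259 0.056]
 [0.506 0.242 0.056]
 [0.583 0.219 0.056]
 [0.653 0.2   0.056]] [[0.436 0.265 0.056]
 [0.509 0.246 0.056]
 [0.583 0.221 0.056]
 [0.653 0.203 0.056]] [[0.437 0.26  0.057]
 [0.508 0.241 0.059]
 [0.583 0.219 0.057]
 [0.653 0.2   0.057]]
mat [[ 0.408 -0.145  0.002]
 [ 0.386  0.087  0.002]
 [ 0.502  0.083  0.002]
 [ 0.519 -0.14   0.002]] [ 0.454 -0.029  0.002] [np.float64(0.11142290638878433), np.float64(0.23293049232617083), np.float64(0.11629173592196705), np.float64(0.22292910338451385)]
lip [[ 0.527 -0.258  0.058]
 [ 0.578 -0.113  0.058]
 [ 0.592 -0.117  0.058]
 [ 0.542 -0.262  0.058]]
handle [[ 0.461 -0.064  0.015]
 [ 0.442  0.032  0.015]
 [ 0.46   0.033  0.015]
 [ 0.479 -0.062  0.015]]
handle side [[ 0.442  0.032  0.015]
 [ 0.461  0.049  0.015]
 [ 0.481 -0.054  0.015]
 [ 0.463 -0.068  0.015]]
```

play_rows(
  steps=[
    [-1,[0.0,0.05,0.0],0],
    [-1,[0.0,0.05,0.0],0],
    [-1,[0.0,0.05,0.0],0],
    [-1,[0.0,0.05,0.0],0],
    [-1,[0.0,0.05,0.0],0],
  ],
)

```text
t: 0.57
tool_pos: [0.3645, 0.7683, 0.2392]
ee_rot: [[-0.904, 0.429, 0.0], [0.429, 0.904, 0.0], [-0.0, 0.0, -1.0]]
ft_force: [1.2, 2.2, 1.6]
width: 0.998
finger_force: 0.0
```

play_rows(
  steps=[
    [-1,[0.0,0.05,0.0],0],
    [-1,[0.0,0.05,0.0],0],
    [-1,[0.0,0.05,0.0],0],
    [-1,[0.0,0.05,0.0],0],
    [-1,[0.0,0.05,0.0],0],
  ],
)

```text
t: 0.98
tool_pos: [0.3849, 0.8512, 0.2221]
ee_rot: [[-0.914, 0.405, -0.013], [0.405, 0.914, 0.033], [0.025, 0.025, -0.999]]
ft_force: [-2.8, 2.6, -1.1]
width: 0.998
finger_force: 0.0
```

```bash
python3 -c "
from rig import *
print(state()['joint_positions'])"
```

```text
[-1.16283136  1.20296888 -0.07175066  0.05737801  0.04433258  1.85633794
 -0.02088754]
```

play_rows(
  steps=[
    [-1,[0.0,-0.05,0.0],0],
    [-1,[0.0,-0.05,0.0],0],
    [-1,[0.0,-0.05,0.0],0],
    [-1,[0.0,0.0,0.0],0],
    [-1,[0.0,0.0,0.0],0],
  ],
)

```text
t: 1.4
tool_pos: [0.3754, 0.7999, 0.2297]
ee_rot: [[-0.908, 0.418, 0.015], [0.418, 0.908, 0.023], [-0.004, 0.027, -1.0]]
ft_force: [-0.7, 0.9, 1.8]
width: 1.004
finger_force: 0.0
```

```bash
python3 -c "
from rig import *
print(state()['joint_positions'])"
```

```text
[-1.1576257   0.88521439 -0.01873004  0.61542242  0.01936585  1.61451618
 -0.02880886]
```

play_rows(
  steps=[
    [-1,[0.012,-0.036,-0.03],0],
    [-1,[0.012,-0.036,-0.03],0],
    [-1,[0.012,-0.036,-0.03],0],
    [-1,[0.012,-0.036,-0.03],0],
    [-1,[0.012,-0.036,-0.03],0],
  ],
)

```text
t: 1.82
tool_pos: [0.2704, 0.6891, 0.3501]
ee_rot: [[-0.908, 0.418, 0.019], [0.419, 0.908, 0.032], [-0.003, 0.037, -0.999]]
ft_force: [0.5, 0.3, 0.2]
width: 1.001
finger_force: 0.0
```

play_rows(
  steps=[
    [-1,[0.012,-0.036,-0.03],0],
    [-1,[0.012,-0.036,-0.03],0],
    [-1,[0.012,-0.036,-0.03],0],
    [-1,[0.012,-0.036,-0.03],0],
    [-1,[0.012,-0.036,-0.03],0],
  ],
)

```text
t: 2.23
tool_pos: [0.1642, 0.5747, 0.4658]
ee_rot: [[-0.908, 0.418, 0.018], [0.419, 0.908, 0.033], [-0.003, 0.037, -0.999]]
ft_force: [-0.3, 0.7, 0.9]
width: 1.001
finger_force: 0.0
```

```bash
python3 -c "
from rig import *
print(state()['joint_positions'])"
```

```text
[-1.28006921  0.17979574 -0.07758631  1.17966515  0.02498702  1.74659912
 -0.21230987]
```

play_rows(
  steps=[
    [-1,[0.0,0.0,-0.05],0],
    [-1,[0.0,0.0,-0.05],0],
    [-1,[0.0,0.0,-0.05],0],
    [-1,[0.0,0.0,-0.05],0],
    [-1,[0.0,0.0,-0.05],0],
  ],
)

```text
t: 2.65
tool_pos: [0.1603, 0.5653, 0.6179]
ee_rot: [[-0.909, 0.416, 0.026], [0.417, 0.907, 0.063], [0.003, 0.068, -0.998]]
ft_force: [0.6, 1.2, -1.0]
width: 0.998
finger_force: 0.0
```

play_rows(
  steps=[
    [-1,[0.0,0.0,-0.05],0],
    [-1,[0.0,0.0,-0.05],0],
    [-1,[0.0,0.0,-0.05],0],
    [-1,[0.0,0.0,-0.05],0],
    [-1,[0.0,0.0,-0.05],0],
  ],
)

```text
t: 3.07
tool_pos: [0.1467, 0.5179, 0.701]
ee_rot: [[-0.909, 0.411, 0.068], [0.416, 0.885, 0.208], [0.025, 0.217, -0.976]]
ft_force: [-0.2, 0.6, 0.1]
width: 0.999
finger_force: 0.0
```

```bash
python3 -c "
from rig import *
print(state()['joint_positions'])"
```

```text
[-1.68612148  0.14938399  0.44556034  0.73142596 -0.07328987  2.05291135
 -0.15392575]
```

```bash
cat >> h.py <<'E'
from scipy.spatial.transform import Rotation as Ro
def plan(P,turn=0.,g=-1,s=None,step=.04,n=None):
    """rows to reach P from the present pose while turning `turn` rad about the tool's z"""
    s=s or state(); R=np.array(s["ee_rot"]); d=np.array(P)-s["tool_pos"]
    n=n or max(int(np.ceil(np.linalg.norm(d)/step)),int(np.ceil(abs(turn)/.12)),1); n=-(-n//5)*5
    for i in range(n):
        print([g,np.round(R.T@d/n/.8,4).tolist(),round(turn/n/.5,3)],end=",\n" if i%5==4 else ", ")
        R=R@Ro.from_euler("z",turn/n).as_matrix()
    print("end R",np.round(R,3).tolist(),"tooly az",np.round(np.degrees(np.arctan2(R[1,1],R[0,1])),1))
E
python3 - <<'E'
from h import *
plan([.461,-.012,.13],np.radians(54))
E
```

```text
[-1, [-0.026, -0.0232, 0.0234], np.float64(0.075)], [-1, [-0.0269, -0.0222, 0.0234], np.float64(0.075)], [-1, [-0.0277, -0.0212, 0.0234], np.float64(0.075)], [-1, [-0.0285, -0.0201, 0.0234], np.float64(0.075)], [-1, [-0.0292, -0.019, 0.0234], np.float64(0.075)],
[-1, [-0.0299, -0.0179, 0.0234], np.float64(0.075)], [-1, [-0.0306, -0.0168, 0.0234], np.float64(0.075)], [-1, [-0.0312, -0.0156, 0.0234], np.float64(0.075)], [-1, [-0.0317, -0.0144, 0.0234], np.float64(0.075)], [-1, [-0.0323, -0.0132, 0.0234], np.float64(0.075)],
[-1, [-0.0327, -0.012, 0.0234], np.float64(0.075)], [-1, [-0.0332, -0.0108, 0.0234], np.float64(0.075)], [-1, [-0.0336, -0.0095, 0.0234], np.float64(0.075)], [-1, [-0.0339, -0.0082, 0.0234], np.float64(0.075)], [-1, [-0.0342, -0.007, 0.0234], np.float64(0.075)],
[-1, [-0.0344, -0.0057, 0.0234], np.float64(0.075)], [-1, [-0.0346, -0.0044, 0.0234], np.float64(0.075)], [-1, [-0.0347, -0.003, 0.0234], np.float64(0.075)], [-1, [-0.0348, -0.0017, 0.0234], np.float64(0.075)], [-1, [-0.0349, -0.0004, 0.0234], np.float64(0.075)],
[-1, [-0.0349, 0.0009, 0.0234], np.float64(0.075)], [-1, [-0.0348, 0.0022, 0.0234], np.float64(0.075)], [-1, [-0.0347, 0.0035, 0.0234], np.float64(0.075)], [-1, [-0.0345, 0.0048, 0.0234], np.float64(0.075)], [-1, [-0.0343, 0.0061, 0.0234], np.float64(0.075)],
end R [[-0.202, 0.977, 0.068], [0.961, 0.184, 0.208], [0.191, 0.107, -0.976]] tooly az 10.7
```

play_rows(
  steps=[
    [-1,[-0.026,-0.023,0.0235],0.075],
    [-1,[-0.027,-0.022,0.0235],0.075],
    [-1,[-0.028,-0.021,0.0235],0.075],
    [-1,[-0.0285,-0.02,0.0235],0.075],
    [-1,[-0.029,-0.019,0.0235],0.075],
  ],
)

```text
t: 3.48
tool_pos: [0.2104, 0.4114, 0.5856]
ee_rot: [[-0.816, 0.574, 0.069], [0.575, 0.792, 0.207], [0.064, 0.209, -0.976]]
ft_force: [0.5, 0.0, 0.2]
width: 0.999
finger_force: 0.0
```

play_rows(
  steps=[
    [-1,[-0.03,-0.018,0.0235],0.075],
    [-1,[-0.0305,-0.017,0.0235],0.075],
    [-1,[-0.031,-0.0155,0.0235],0.075],
    [-1,[-0.0315,-0.0145,0.0235],0.075],
    [-1,[-0.032,-0.013,0.0235],0.075],
  ],
)

```text
t: 3.9
tool_pos: [0.2478, 0.3451, 0.5202]
ee_rot: [[-0.749, 0.659, 0.071], [0.658, 0.724, 0.208], [0.085, 0.203, -0.976]]
ft_force: [-0.5, -0.3, -0.5]
width: 0.999
finger_force: 0.0
```

play_rows(
  steps=[
    [-1,[-0.0325,-0.012,0.0235],0.075],
    [-1,[-0.033,-0.011,0.0235],0.075],
    [-1,[-0.0335,-0.0095,0.0235],0.075],
    [-1,[-0.034,-0.008,0.0235],0.075],
    [-1,[-0.034,-0.007,0.0235],0.075],
  ],
)

```text
t: 4.32
tool_pos: [0.317, 0.2843, 0.4456]
ee_rot: [[-0.653, 0.754, 0.064], [0.749, 0.632, 0.197], [0.108, 0.176, -0.978]]
ft_force: [0.3, 1.0, 0.3]
width: 1.0
finger_force: 0.0
```

play_rows(
  steps=[
    [-1,[-0.0345,-0.0055,0.0235],0.075],
    [-1,[-0.0345,-0.0045,0.0235],0.075],
    [-1,[-0.0345,-0.003,0.0235],0.075],
    [-1,[-0.035,-0.0015,0.0235],0.075],
    [-1,[-0.035,0,0.0235],0.075],
  ],
)

```text
t: 4.73
tool_pos: [0.3971, 0.1855, 0.3344]
ee_rot: [[-0.501, 0.863, 0.063], [0.854, 0.482, 0.195], [0.138, 0.151, -0.979]]
ft_force: [0.4, -0.1, -0.8]
width: 1.0
finger_force: 0.0
```

```bash
python3 - <<'E'
from h import *
s=state(); print(s["joint_positions"],s["tool_pos"])
im,d=get_image("wrist"); cv2.imwrite("pics/w1.png",im[:,:,::-1])
for k,(lo,hi) in dict(o=([5,150,60],[16,255,255]),).items():
    for A,r,c in blobs(im,lo,hi,100)[:2]: print(k,A,r,onz("wrist",[r[0]],.02,s),onz("wrist",cv2.boxPoints(r),.02,s))
plan([.461,-.012,.08],.075*.5*5,s=s)
E
```

```text
[-3.67934915e-01 -2.60870764e-01 -1.22640964e-03  1.87565886e+00
 -1.62954696e-01  1.39826094e+00  1.68633736e-01] [0.39706997 0.18547596 0.33440062]
o 1053.0 ((247.62014770507812, 385.6931457519531), (14.681364059448242, 82.4378890991211), 17.300527572631836) [[ 0.45876102 -0.00896626  0.02      ]] [[ 0.46025811 -0.06263866  0.02      ]
 [ 0.44002442  0.04094327  0.02      ]
 [ 0.4573133   0.04306516  0.02      ]
 [ 0.47829721 -0.06121115  0.02      ]]
[-1, [-0.0295, -0.0098, 0.0268], 0.037], [-1, [-0.0297, -0.0093, 0.0268], 0.037], [-1, [-0.0298, -0.0087, 0.0268], 0.037], [-1, [-0.03, -0.0081, 0.0268], 0.037], [-1, [-0.0301, -0.0076, 0.0268], 0.037],
[-1, [-0.0303, -0.007, 0.0268], 0.037], [-1, [-0.0304, -0.0064, 0.0268], 0.037], [-1, [-0.0305, -0.0059, 0.0268], 0.037], [-1, [-0.0306, -0.0053, 0.0268], 0.037], [-1, [-0.0307, -0.0047, 0.0268], 0.037],
end R [[-0.332, 0.941, 0.063], [0.929, 0.314, 0.195], [0.164, 0.123, -0.979]] tooly az 18.5
```

```bash
python3 - <<'E'
from h import *
plan([.46,-.010,.06],.318)
E
```

```text
[-1, [-0.0288, -0.0094, 0.0289], 0.064], [-1, [-0.0291, -0.0085, 0.0289], 0.064], [-1, [-0.0293, -0.0076, 0.0289], 0.064], [-1, [-0.0296, -0.0066, 0.0289], 0.064], [-1, [-0.0298, -0.0057, 0.0289], 0.064],
[-1, [-0.0299, -0.0048, 0.0289], 0.064], [-1, [-0.0301, -0.0038, 0.0289], 0.064], [-1, [-0.0302, -0.0028, 0.0289], 0.064], [-1, [-0.0302, -0.0019, 0.0289], 0.064], [-1, [-0.0303, -0.0009, 0.0289], 0.064],
end R [[-0.197, 0.979, 0.058], [0.965, 0.183, 0.19], [0.175, 0.093, -0.98]] tooly az 10.6
```

play_rows(
  steps=[
    [-1,[-0.029,-0.0095,0.029],0.064],
    [-1,[-0.029,-0.0085,0.029],0.064],
    [-1,[-0.029,-0.0075,0.029],0.064],
    [-1,[-0.0295,-0.0065,0.029],0.064],
    [-1,[-0.03,-0.0055,0.029],0.064],
  ],
)

```text
t: 5.2
tool_pos: [0.4294, 0.0921, 0.1988]
ee_rot: [[-0.359, 0.931, 0.062], [0.92, 0.341, 0.195], [0.16, 0.127, -0.979]]
ft_force: [0.0, 0.4, 0.0]
width: 1.0
finger_force: 0.0
```

play_rows(
  steps=[
    [-1,[-0.03,-0.005,0.029],0.064],
    [-1,[-0.03,-0.004,0.029],0.064],
    [-1,[-0.03,-0.003,0.029],0.064],
    [-1,[-0.03,-0.002,0.029],0.064],
    [-1,[-0.03,-0.001,0.029],0.064],
  ],
)

```text
t: 5.62
tool_pos: [0.4612, -0.0017, 0.0631]
ee_rot: [[-0.206, 0.977, 0.061], [0.962, 0.191, 0.195], [0.179, 0.099, -0.979]]
ft_force: [-0.1, 0.5, 0.5]
width: 1.001
finger_force: 0.0
```

```bash
python3 - <<'E'
from h import *
s=state();print(s["joint_positions"])
plan([.46,-.010,.014],0,n=5)
E
```

```text
[-0.17135901  0.06795332  0.27870697  2.15123687 -0.28193078  0.90328238
  0.48102454]
[-1, [-0.0041, -0.0019, 0.0116], 0.0], [-1, [-0.0041, -0.0019, 0.0116], 0.0], [-1, [-0.0041, -0.0019, 0.0116], 0.0], [-1, [-0.0041, -0.0019, 0.0116], 0.0], [-1, [-0.0041, -0.0019, 0.0116], 0.0],
end R [[-0.206, 0.977, 0.061], [0.962, 0.191, 0.195], [0.179, 0.099, -0.979]] tooly az 11.0
```

play_rows(
  steps=[
    [-1,[-0.005,-0.0023,0.014],0],
    [-1,[-0.005,-0.0023,0.014],0],
    [-1,[-0.005,-0.0023,0.014],0],
    [-1,[-0.005,-0.0023,0.0145],0],
    [-1,[0,0,0],0],
  ],
)

```text
t: 6.03
tool_pos: [0.4562, -0.0085, 0.0128]
ee_rot: [[-0.206, 0.977, 0.055], [0.962, 0.191, 0.196], [0.181, 0.093, -0.979]]
ft_force: [0.1, -0.2, 0.2]
width: 1.0
finger_force: 0.0
```

play_rows(
  steps=[
    [1,[0,0,0],0],
    [1,[0,0,0],0],
    [1,[0,0,0],0],
    [1,[0,0,0],0],
    [1,[0,0,0],0],
  ],
  force=100,
)

```text
t: 6.45
tool_pos: [0.4577, -0.0091, 0.0149]
ee_rot: [[-0.205, 0.977, 0.058], [0.962, 0.19, 0.196], [0.18, 0.096, -0.979]]
ft_force: [0.1, -0.5, 0.4]
width: 0.301
finger_force: 0.0
```

play_rows(
  steps=[
    [1,[0,0,0],0],
    [1,[0,0,0],0],
    [1,[0.007,0.004,-0.04],0],
    [1,[0.008,0.004,-0.042],0],
    [1,[0.008,0.004,-0.04],0],
  ],
)

```text
t: 6.87
tool_pos: [0.4566, -0.0091, 0.115]
ee_rot: [[-0.203, 0.977, 0.056], [0.962, 0.189, 0.195], [0.18, 0.094, -0.979]]
ft_force: [1.5, 0.5, -0.7]
width: 0.157
finger_force: 97.6
```

```bash
python3 - <<'E'
from h import *
s=state();print(s["joint_positions"],s["tool_pos"],s["width"],s["finger_force"])
im,d=get_image("scene"); cv2.imwrite("pics/s2.png",cv2.resize(im[200:350,180:380,::-1],None,fx=4,fy=4))
E
```

```text
[-0.17566293 -0.01164278  0.29194914  2.10780105 -0.23305066  1.02370465
  0.43553717] [ 0.45659189 -0.00905188  0.11502518] 0.15682622819132766 97.6431287638843
```

View pics/s2.png

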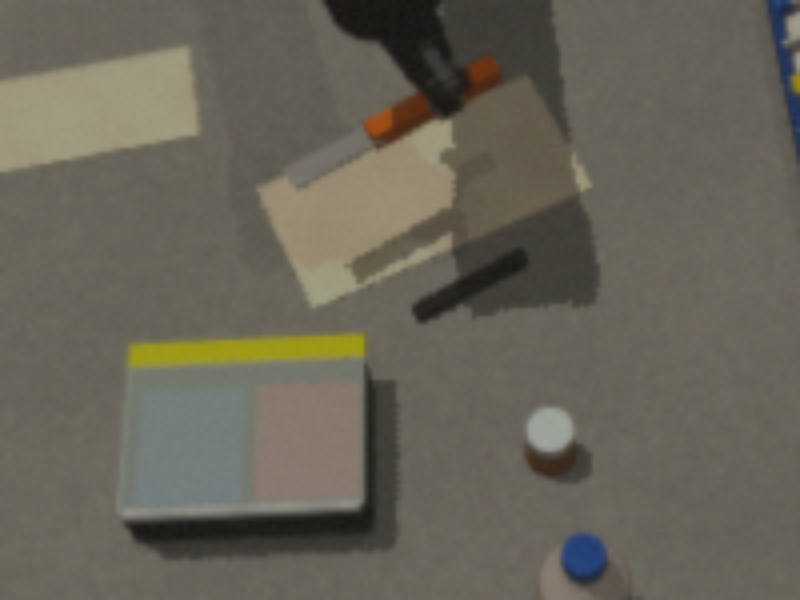

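```bash
cat >> h.py <<'E'
CX=np.array([.943,-.332,0]); CY=np.array([.332,.943,0]); LIP=np.array([.5525,-.1855,.055]); HINGE=LIP+.118*CX
DT=np.array([-.983,0,-.182]); GO=np.array([.002,-.0,.004])  # blade direction, handle middle in tool coords
def tcp_for_tip(tip,R): return np.array(tip)-R@(GO+.11*DT)
E
python3 - <<'E'
from h import *
s=state();R=np.array(s["ee_rot"]);print("tip now",s["tool_pos"]+R@(GO+.11*DT), R@DT)
best=min(np.arange(-1.6,-.5,.01),key=lambda t:abs(np.dot((R@Ro.from_euler("z",t).as_matrix()@DT),CY)))
R2=R@Ro.from_euler("z",best).as_matrix(); print(best,R2@DT,"roll axis",R2[:,1])
P=tcp_for_tip(LIP-.03*CX+[0,0,-.006],R2);print(P, "at entry",tcp_for_tip(LIP+.01*CX+[0,0,-.006],R2))
P[2]=.115
plan(P,best,1,s)
E
```

```text
tip now [ 0.48194083 -0.11437019  0.11856788] [ 0.18930687 -0.98161687  0.00205728]
-1.0699999999999996 [ 0.92650265 -0.32730774  0.18405295] roll axis [0.28895989 0.93459777 0.20743478]
[ 0.42393567 -0.14091469  0.03267933] at entry [ 0.46165567 -0.15419469  0.03267933]
[1, [-0.0151, -0.0078, -0.0027], np.float64(-0.214)], [1, [-0.0141, -0.0093, -0.0027], np.float64(-0.214)], [1, [-0.0131, -0.0108, -0.0027], np.float64(-0.214)], [1, [-0.0118, -0.0121, -0.0027], np.float64(-0.214)], [1, [-0.0105, -0.0133, -0.0027], np.float64(-0.214)],
[1, [-0.009, -0.0143, -0.0027], np.float64(-0.214)], [1, [-0.0074, -0.0152, -0.0027], np.float64(-0.214)], [1, [-0.0057, -0.0159, -0.0027], np.float64(-0.214)], [1, [-0.004, -0.0164, -0.0027], np.float64(-0.214)], [1, [-0.0022, -0.0168, -0.0027], np.float64(-0.214)],
end R [[-0.955, 0.289, 0.067], [0.297, 0.935, 0.196], [-0.006, 0.207, -0.978]] tooly az 72.8
```

play_rows(
  steps=[
    [1,[-0.015,-0.008,-0.0027],-0.214],
    [1,[-0.014,-0.009,-0.0027],-0.214],
    [1,[-0.013,-0.011,-0.0027],-0.214],
    [1,[-0.012,-0.012,-0.0027],-0.214],
    [1,[-0.0105,-0.013,-0.0027],-0.214],
  ],
)

```text
t: 7.33
tool_pos: [0.4385, -0.0751, 0.1108]
ee_rot: [[-0.678, 0.733, 0.057], [0.727, 0.658, 0.196], [0.106, 0.175, -0.979]]
ft_force: [0.3, 0.1, -0.0]
width: 0.157
finger_force: 97.6
```

play_rows(
  steps=[
    [1,[-0.009,-0.0145,-0.0027],-0.214],
    [1,[-0.0075,-0.015,-0.0027],-0.214],
    [1,[-0.0055,-0.016,-0.0027],-0.214],
    [1,[-0.004,-0.0165,-0.0027],-0.214],
    [1,[-0.002,-0.017,-0.0027],-0.214],
  ],
)

```text
t: 7.75
tool_pos: [0.4195, -0.1411, 0.1075]
ee_rot: [[-0.957, 0.285, 0.057], [0.291, 0.937, 0.196], [0.002, 0.204, -0.979]]
ft_force: [0.2, 0.2, 0.4]
width: 0.153
finger_force: 97.6
```

```bash
python3 - <<'E'
from h import *
s=state();R=np.array(s["ee_rot"]);print(s["joint_positions"],R@DT)
print("tip",s["tool_pos"]+R@(GO+.11*DT))
plan(tcp_for_tip(LIP-.03*CX+[0,0,-.008],R),0,1,s)
E
```

```text
[-0.02511159  0.01078827  0.45607214  2.10443385 -0.23771572  1.06990251
  1.82573623] [ 0.93013074 -0.32130454  0.17616244]
tip [ 0.52017948 -0.17506879  0.12293763]
[1, [-0.001, -0.0037, 0.0186], 0.0], [1, [-0.001, -0.0037, 0.0186], 0.0], [1, [-0.001, -0.0037, 0.0186], 0.0], [1, [-0.001, -0.0037, 0.0186], 0.0], [1, [-0.001, -0.0037, 0.0186], 0.0],
end R [[-0.957, 0.285, 0.057], [0.291, 0.937, 0.196], [0.002, 0.204, -0.979]] tooly az 73.1
```

play_rows(
  steps=[
    [1,[-0.001,-0.0037,0.0186],0],
    [1,[-0.001,-0.0037,0.0186],0],
    [1,[-0.001,-0.0037,0.0186],0],
    [1,[-0.001,-0.0037,0.0186],0],
    [1,[0,-0.0037,0.0186],0],
  ],
)

```text
t: 8.17
tool_pos: [0.423, -0.1408, 0.031]
ee_rot: [[-0.955, 0.29, 0.058], [0.296, 0.935, 0.196], [0.003, 0.204, -0.979]]
ft_force: [-0.7, -0.8, -1.0]
width: 0.154
finger_force: 97.6
```

```bash
python3 - <<'E'
from h import *
s=state();R=np.array(s["ee_rot"]);tip=s["tool_pos"]+R@(GO+.11*DT);print("tip",tip,pix("side",tip),pix("scene",tip))
a,_=get_image("scene");b,_=get_image("side")
c1=cv2.resize(a[230:330,190:340,::-1],None,fx=4,fy=4,interpolation=3);
u,v=pix("side",tip)[0].astype(int)
c2=cv2.resize(b[v-25:v+25,u-60:u+90,::-1],None,fx=4,fy=4,interpolation=3)
cv2.imwrite("pics/s3.png",np.vstack([c1,c2]));print(u,v)
plan(tcp_for_tip(LIP+.010*CX+[0,0,-.008],R),0,1,s)
E
```

```text
tip [ 0.52343236 -0.1753109   0.0464078 ] [[327.78567029 307.76583253]] [[242.04569055 275.93037811]]
327 307
[1, [-0.0102, -0.0003, -0.0003], 0.0], [1, [-0.0102, -0.0003, -0.0003], 0.0], [1, [-0.0102, -0.0003, -0.0003], 0.0], [1, [-0.0102, -0.0003, -0.0003], 0.0], [1, [-0.0102, -0.0003, -0.0003], 0.0],
end R [[-0.955, 0.29, 0.058], [0.296, 0.935, 0.196], [0.003, 0.204, -0.979]] tooly az 72.8
```

View pics/s3.png

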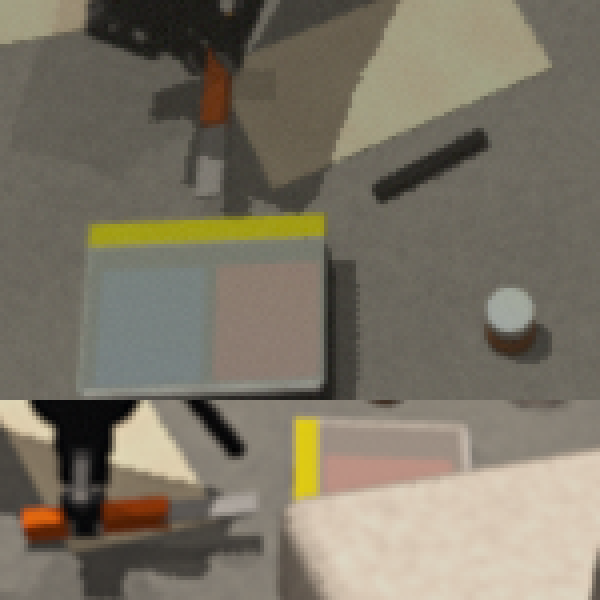

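```bash
python3 - <<'E'
from h import *
print(two("scene",[(241.8,279.2)],"side",[(331.5,306)]), "back of blade top", two("scene",[(190+208/4,230+155/4)],"side",[(267+212/4,282+98/4)]))
s=state();R=np.array(s["ee_rot"]);print(R.T@(two("scene",[(241.8,279.2)],"side",[(331.5,306)])[0]-s["tool_pos"]))
E
```

```text
[[ 0.53404842 -0.17797645  0.05133171]] back of blade top [[ 0.50381303 -0.16893623  0.04957592]]
[-0.11920151  0.00188457 -0.02277153]
```

play_rows(
  steps=[
    [1,[0,-0.001,0.005],0],
    [1,[-0.0097,-0.0003,0],0],
    [1,[-0.0097,-0.0003,0],0],
    [1,[-0.0097,-0.0003,0],0],
    [1,[-0.0097,-0.0003,0],0],
  ],
)

```text
t: 8.68
tool_pos: [0.454, -0.1513, 0.0282]
ee_rot: [[-0.955, 0.289, 0.059], [0.295, 0.935, 0.195], [0.001, 0.204, -0.979]]
ft_force: [-0.7, 0.7, -0.1]
width: 0.159
finger_force: 97.6
```

play_rows(
  steps=[
    [1,[-0.0013,0.0033,-0.016],0],
    [1,[-0.0013,0.0033,-0.016],0],
    [1,[-0.008,0.003,-0.016],0],
    [1,[-0.008,0.003,-0.016],0],
    [1,[0,0,0],0],
  ],
)

```text
t: 9.1
tool_pos: [0.4698, -0.157, 0.0822]
ee_rot: [[-0.955, 0.289, 0.063], [0.296, 0.935, 0.194], [-0.003, 0.204, -0.979]]
ft_force: [0.2, -0.5, 0.3]
width: 0.157
finger_force: 98.1
```

```bash
python3 - <<'E'
from h import *
a,_=get_image("scene");b,_=get_image("side")
c1=cv2.resize(a[220:340,190:340,::-1],None,fx=4,fy=4,interpolation=3);
c2=cv2.resize(b[260:330,250:400,::-1],None,fx=4,fy=4,interpolation=3)[:120+100]
cv2.imwrite("pics/s4.png",np.vstack([c1,c2])[:600]);print(state()["ft_force"])
E
```

```text
[ 0.63663523  0.06550114 -1.25113373]
```

View pics/s4.png

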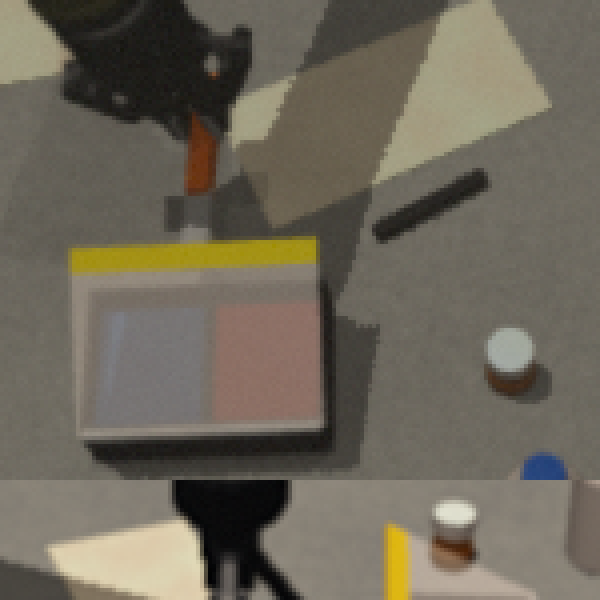

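The blade tip is under the lid: it has risen (yellow lip now at crop rows 240–270, wider than before), with the tip visible through the clear plate. I continue the arc.

play_rows(
  steps=[
    [1,[-0.0138,0.002,-0.0124],0],
    [1,[-0.0138,0.002,-0.0124],0],
    [1,[-0.0156,0.001,-0.0075],0],
    [1,[-0.0156,0.001,-0.0075],0],
    [1,[-0.016,0,-0.0026],0],
  ],
)

```text
t: 9.62
tool_pos: [0.5232, -0.1756, 0.1131]
ee_rot: [[-0.955, 0.29, 0.057], [0.296, 0.935, 0.196], [0.004, 0.204, -0.979]]
ft_force: [1.2, -0.2, -0.4]
width: 0.153
finger_force: 97.5
```

play_rows(
  steps=[
    [1,[-0.017,0,-0.0026],0],
    [1,[-0.0112,-0.001,0.002],0],
    [1,[-0.0112,-0.001,0.002],0],
    [1,[-0.009,0,0],0],
    [1,[0,0,0],0],
  ],
)

```text
t: 10.03
tool_pos: [0.5602, -0.1884, 0.1109]
ee_rot: [[-0.955, 0.29, 0.056], [0.296, 0.935, 0.196], [0.004, 0.204, -0.979]]
ft_force: [0.1, 0.1, -0.9]
width: 0.151
finger_force: 97.6
```

```bash
python3 - <<'E'
from h import *
a,_=get_image("scene");b,_=get_image("side")
c1=cv2.resize(a[220:360,180:340,::-1],None,fx=4,fy=4,interpolation=3);
cv2.imwrite("pics/s5.png",c1);s=state();print(s["ft_force"],s["joint_positions"])
for n,i in(("scene",a),("side",b)):
    for A,r,c in blobs(i,[22,130,60],[36,255,255],15,(180,200,420,380))[:2]: print(n,A,cv2.boxPoints(r).round(1).tolist())
R=np.array(s["ee_rot"]);print("tip",s["tool_pos"]+R@[-.1192,.0019,-.0228], "hinge",HINGE)
E
```

```text
[-0.22671177  0.12285995 -0.59040076] [ 0.01607388  0.33070993  0.45872247  1.75877253 -0.38105313  1.14975801
  1.89449531]
scene 203.5 [[197.89999389648438, 305.5], [265.0, 303.29998779296875], [265.1000061035156, 308.3999938964844], [198.10000610351562, 310.6000061035156]]
side 52.5 [[381.70001220703125, 253.10000610351562], [384.29998779296875, 252.89999389648438], [387.79998779296875, 287.8999938964844], [385.20001220703125, 288.20001220703125]]
tip [ 0.67251444 -0.22634887  0.13364928] hinge [ 0.663774 -0.224676  0.055   ]
```

View pics/s5.png

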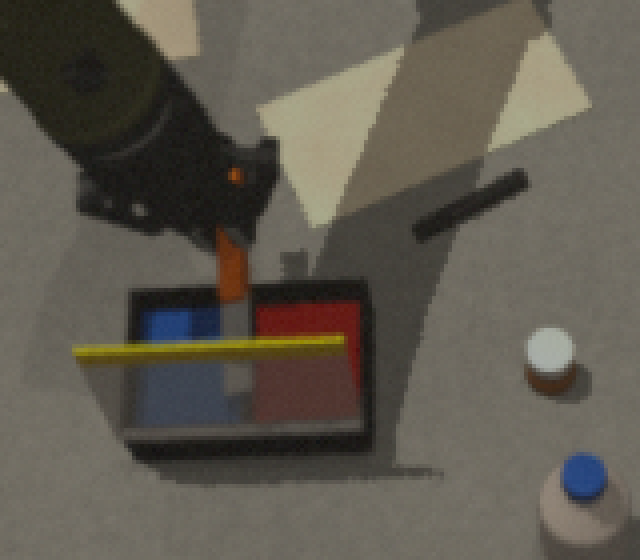

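```bash
python3 - <<'E'
from h import *
p=onz("scene",[(231.5,307)],.055+.118)[0];print("phi",np.arccos(np.clip(-(p-HINGE)@CX/.118,-1,1)), (p-HINGE)@CX)
s=state();R=np.array(s["ee_rot"])
plan([.425,-.142,.110],0,1,s,n=5)
s["tool_pos"]=[.425,-.142,.110];plan([.4577,-.0091,.09],1.07,1,s,n=10)
E
```

```text
phi 1.529789505637756 -0.0048374488875966735
[1, [0.0355, 0.001, 0.0007], 0.0], [1, [0.0355, 0.001, 0.0007], 0.0], [1, [0.0355, 0.001, 0.0007], 0.0], [1, [0.0355, 0.001, 0.0007], 0.0], [1, [0.0355, 0.001, 0.0007], 0.0],
end R [[-0.955, 0.29, 0.056], [0.296, 0.935, 0.196], [0.004, 0.204, -0.979]] tooly az 72.7
[1, [0.001, 0.0162, 0.0059], 0.214], [1, [0.0027, 0.016, 0.0059], 0.214], [1, [0.0044, 0.0156, 0.0059], 0.214], [1, [0.0061, 0.0151, 0.0059], 0.214], [1, [0.0076, 0.0143, 0.0059], 0.214],
[1, [0.0091, 0.0134, 0.0059], 0.214], [1, [0.0105, 0.0124, 0.0059], 0.214], [1, [0.0118, 0.0112, 0.0059], 0.214], [1, [0.0129, 0.0099, 0.0059], 0.214], [1, [0.0139, 0.0084, 0.0059], 0.214],
end R [[-0.204, 0.977, 0.056], [0.962, 0.189, 0.196], [0.181, 0.094, -0.979]] tooly az 11.0
```

play_rows(
  steps=[
    [1,[-0.009,0,0],0],
    [1,[-0.009,0,0],0],
    [1,[0.04,0.001,0.0007],0],
    [1,[0.04,0.001,0.0007],0],
    [1,[0.04,0.001,0.0007],0],
  ],
)

```text
t: 10.55
tool_pos: [0.4821, -0.1616, 0.1106]
ee_rot: [[-0.955, 0.29, 0.057], [0.296, 0.935, 0.195], [0.003, 0.203, -0.979]]
ft_force: [-1.0, 0.4, -0.5]
width: 0.152
finger_force: 97.6
```

play_rows(
  steps=[
    [1,[0.04,0.001,0.0007],0],
    [1,[0.035,0.001,0.0007],0],
    [1,[0.001,0.016,0.006],0.214],
    [1,[0.0027,0.016,0.006],0.214],
    [1,[0.0045,0.0155,0.006],0.214],
  ],
)

```text
t: 10.97
tool_pos: [0.4361, -0.1023, 0.1051]
ee_rot: [[-0.811, 0.581, 0.06], [0.581, 0.79, 0.196], [0.066, 0.194, -0.979]]
ft_force: [0.7, 0.1, -1.5]
width: 0.154
finger_force: 97.6
```

play_rows(
  steps=[
    [1,[0.006,0.015,0.006],0.214],
    [1,[0.0075,0.0145,0.006],0.214],
    [1,[0.009,0.0135,0.006],0.214],
    [1,[0.0105,0.0125,0.006],0.214],
    [1,[0.012,0.011,0.006],0.214],
  ],
)

```text
t: 11.38
tool_pos: [0.4529, -0.0354, 0.0945]
ee_rot: [[-0.402, 0.914, 0.059], [0.902, 0.384, 0.196], [0.156, 0.132, -0.979]]
ft_force: [-0.4, -0.6, -0.4]
width: 0.152
finger_force: 97.6
```

play_rows(
  steps=[
    [1,[0.013,0.01,0.006],0.214],
    [1,[0.014,0.0085,0.006],0.214],
    [1,[0,0,0],0],
    [1,[0,0,0],0],
    [1,[0,0,0],0],
  ],
)

```text
t: 11.8
tool_pos: [0.4588, -0.01, 0.0903]
ee_rot: [[-0.206, 0.977, 0.058], [0.962, 0.191, 0.195], [0.18, 0.096, -0.979]]
ft_force: [-0.5, -0.1, -1.2]
width: 0.154
finger_force: 97.5
```

```bash
python3 - <<'E'
from h import *
s=state();R=np.array(s["ee_rot"]);print(R@DT)
plan([.4577,-.0091,.0165],0,1,s,n=5)
E
```

```text
[ 0.19194019 -0.98110637  0.0014992 ]
[1, [-0.003, -0.002, 0.0181], 0.0], [1, [-0.003, -0.002, 0.0181], 0.0], [1, [-0.003, -0.002, 0.0181], 0.0], [1, [-0.003, -0.002, 0.0181], 0.0], [1, [-0.003, -0.002, 0.0181], 0.0],
end R [[-0.206, 0.977, 0.058], [0.962, 0.191, 0.195], [0.18, 0.096, -0.979]] tooly az 11.1
```

play_rows(
  steps=[
    [1,[-0.003,-0.002,0.018],0],
    [1,[-0.003,-0.002,0.018],0],
    [1,[-0.003,-0.002,0.018],0],
    [1,[-0.003,-0.002,0.018],0],
    [1,[-0.003,-0.002,0.018],0],
  ],
)

```text
t: 12.22
tool_pos: [0.4583, -0.0088, 0.0171]
ee_rot: [[-0.205, 0.977, 0.06], [0.962, 0.189, 0.197], [0.181, 0.098, -0.979]]
ft_force: [0.9, 1.9, 41.5]
width: 0.147
finger_force: 109.8
```

play_rows(
  steps=[
    [1,[0,0,0],0],
    [-1,[0,0,0],0],
    [-1,[0,0,0],0],
    [-1,[0,0,0],0],
    [-1,[0,0,0],0],
  ],
)

```text
t: 12.63
tool_pos: [0.4573, -0.0084, 0.0168]
ee_rot: [[-0.204, 0.977, 0.058], [0.962, 0.19, 0.196], [0.18, 0.095, -0.979]]
ft_force: [0.3, -1.0, -0.1]
width: 0.712
finger_force: 0.0
```

play_rows(
  steps=[
    [-1,[0,0,0],0],
    [-1,[0,0,0],0],
    [-1,[0.007,0.004,-0.04],0],
    [-1,[0.008,0.004,-0.05],0],
    [-1,[0.008,0.004,-0.05],0],
  ],
)

```text
t: 13.05
tool_pos: [0.4551, -0.0106, 0.1309]
ee_rot: [[-0.204, 0.978, 0.054], [0.962, 0.19, 0.195], [0.18, 0.092, -0.979]]
ft_force: [1.4, 0.6, 0.1]
width: 0.998
finger_force: 0.0
```

```bash
python3 - <<'E'
from h import *
s=state();print(s["joint_positions"])
im,_=get_image("side")
for A,r,c in blobs(im,[5,150,80],[16,255,255],20,(240,240,340,330))[:3]: print(A,r,onz("side",[r[0]],.015))
plan([.165,.57,.60],0,-1,s)
E
```

```text
[-0.21726202 -0.03530521  0.33347742  2.09373939 -0.21815048  1.0596297
  0.4212262 ]
121.5 ((289.0620422363281, 284.94482421875), (24.08319091796875, 6.477548122406006), 48.36646270751953) [[ 0.45952072 -0.0033418   0.015     ]]
[-1, [0.0351, -0.0065, -0.0181], 0.0], [-1, [0.0351, -0.0065, -0.0181], 0.0], [-1, [0.0351, -0.0065, -0.0181], 0.0], [-1, [0.0351, -0.0065, -0.0181], 0.0], [-1, [0.0351, -0.0065, -0.0181], 0.0],
[-1, [0.0351, -0.0065, -0.0181], 0.0], [-1, [0.0351, -0.0065, -0.0181], 0.0], [-1, [0.0351, -0.0065, -0.0181], 0.0], [-1, [0.0351, -0.0065, -0.0181], 0.0], [-1, [0.0351, -0.0065, -0.0181], 0.0],
[-1, [0.0351, -0.0065, -0.0181], 0.0], [-1, [0.0351, -0.0065, -0.0181], 0.0], [-1, [0.0351, -0.0065, -0.0181], 0.0], [-1, [0.0351, -0.0065, -0.0181], 0.0], [-1, [0.0351, -0.0065, -0.0181], 0.0],
[-1, [0.0351, -0.0065, -0.0181], 0.0], [-1, [0.0351, -0.0065, -0.0181], 0.0], [-1, [0.0351, -0.0065, -0.0181], 0.0], [-1, [0.0351, -0.0065, -0.0181], 0.0], [-1, [0.0351, -0.0065, -0.0181], 0.0],
[-1, [0.0351, -0.0065, -0.0181], 0.0], [-1, [0.0351, -0.0065, -0.0181], 0.0], [-1, [0.0351, -0.0065, -0.0181], 0.0], [-1, [0.0351, -0.0065, -0.0181], 0.0], [-1, [0.0351, -0.0065, -0.0181], 0.0],
end R [[-0.204, 0.978, 0.054], [0.962, 0.19, 0.195], [0.18, 0.092, -0.979]] tooly az 11.0
```

play_rows(
  steps=[
    [-1,[0.043,-0.008,-0.022],0],
    [-1,[0.043,-0.008,-0.022],0],
    [-1,[0.043,-0.008,-0.022],0],
    [-1,[0.043,-0.008,-0.022],0],
    [-1,[0.043,-0.008,-0.022],0],
  ],
)

```text
t: 13.52
tool_pos: [0.3839, 0.1328, 0.2458]
ee_rot: [[-0.204, 0.977, 0.058], [0.962, 0.19, 0.196], [0.18, 0.096, -0.979]]
ft_force: [1.1, -0.2, 0.1]
width: 0.997
finger_force: 0.0
```

play_rows(
  steps=[
    [-1,[0.043,-0.008,-0.022],0],
    [-1,[0.043,-0.008,-0.022],0],
    [-1,[0.043,-0.008,-0.022],0],
    [-1,[0.043,-0.008,-0.022],0],
    [-1,[0.043,-0.008,-0.022],0],
  ],
)

```text
t: 13.93
tool_pos: [0.3301, 0.2739, 0.3543]
ee_rot: [[-0.203, 0.978, 0.046], [0.963, 0.191, 0.192], [0.179, 0.083, -0.98]]
ft_force: [1.2, 1.0, -0.7]
width: 0.998
finger_force: 0.0
```

play_rows(
  steps=[
    [-1,[0.043,-0.008,-0.022],0],
    [-1,[0.043,-0.008,-0.022],0],
    [-1,[0.043,-0.008,-0.022],0],
    [-1,[0.043,-0.008,-0.022],0],
    [-1,[0.043,-0.008,-0.022],0],
  ],
)

```text
t: 14.35
tool_pos: [0.259, 0.4168, 0.469]
ee_rot: [[-0.204, 0.978, 0.046], [0.962, 0.192, 0.193], [0.18, 0.084, -0.98]]
ft_force: [-0.0, 0.6, 0.1]
width: 0.998
finger_force: 0.0
```

```bash
python3 - <<'E'
from h import *
s=state();print(s["joint_positions"])
plan([.165,.56,.60],.476,-1,s)
E
```

```text
[-0.48818234 -0.16893656 -0.44331002  1.5217884  -0.1500996   1.58780589
 -0.74761012]
[-1, [0.0226, -0.0067, -0.0131], 0.095], [-1, [0.0222, -0.0077, -0.0131], 0.095], [-1, [0.0218, -0.0088, -0.0131], 0.095], [-1, [0.0214, -0.0098, -0.0131], 0.095], [-1, [0.0209, -0.0108, -0.0131], 0.095],
[-1, [0.0204, -0.0118, -0.0131], 0.095], [-1, [0.0198, -0.0128, -0.0131], 0.095], [-1, [0.0191, -0.0137, -0.0131], 0.095], [-1, [0.0185, -0.0146, -0.0131], 0.095], [-1, [0.0178, -0.0155, -0.0131], 0.095],
end R [[0.266, 0.963, 0.046], [0.943, -0.27, 0.193], [0.198, -0.008, -0.98]] tooly az -15.7
```

play_rows(
  steps=[
    [-1,[0.042,-0.014,-0.025],0.19],
    [-1,[0.041,-0.018,-0.025],0.19],
    [-1,[0.04,-0.022,-0.025],0.19],
    [-1,[0.038,-0.026,-0.025],0.19],
    [-1,[0.036,-0.03,-0.025],0.19],
  ],
)

```text
t: 14.77
tool_pos: [0.1663, 0.5493, 0.5908]
ee_rot: [[0.263, 0.964, 0.046], [0.944, -0.267, 0.193], [0.198, -0.007, -0.98]]
ft_force: [-0.2, 0.8, -0.0]
width: 0.997
finger_force: 0.0
```

play_rows(
  steps=[
    [-1,[0.01,0,-0.049],0],
    [-1,[0.01,0,-0.049],0],
    [-1,[0.01,0,-0.049],0],
    [-1,[0.01,0,-0.049],0],
    [-1,[0.01,0,-0.049],0],
  ],
)

```text
t: 15.18
tool_pos: [0.1692, 0.5561, 0.6685]
ee_rot: [[0.257, 0.965, 0.041], [0.95, -0.26, 0.174], [0.179, -0.006, -0.984]]
ft_force: [-0.0, 0.9, -0.0]
width: 1.004
finger_force: 0.0
```

```bash
python3 - <<'E'
from h import *
s=state();print(s["joint_positions"],np.degrees(np.arctan2(s["tool_pos"][1],s["tool_pos"][0])))
E
```

```text
[-1.20127103  0.24195869 -0.18908994  0.67983095  0.05859122  2.04308707
 -1.61345262] 73.07628795743446
```

play_rows(
  steps=[
    [-1,[0,0,-0.05],0],
    [-1,[0,0,-0.05],0],
    [-1,[0,0,-0.05],0],
    [-1,[0,0,-0.05],0],
    [-1,[0,0,-0.05],0],
  ],
)

```text
t: 15.6
tool_pos: [0.1559, 0.5088, 0.7343]
ee_rot: [[0.253, 0.964, 0.076], [0.924, -0.264, 0.276], [0.286, 0.001, -0.958]]
ft_force: [-1.1, 0.8, -0.1]
width: 1.0
finger_force: 0.0
```

```bash
python3 - <<'E'
from h import *
s=state();print(s["joint_positions"],np.degrees(np.arctan2(s["tool_pos"][1],s["tool_pos"][0])))
E
```

```text
[-1.62414547  0.13467447  0.40212016  0.6735128  -0.08147531  2.05268695
 -1.54872537] 72.9595795376922
```

Tilt grew to 0.29. One or two more such calls.

play_rows(
  steps=[
    [-1,[0,0,-0.05],0],
    [-1,[0,0,-0.05],0],
    [-1,[0,0,-0.05],0],
    [-1,[0,0,-0.05],0],
    [-1,[0,0,-0.05],0],
  ],
)

```text
t: 16.02
tool_pos: [0.1347, 0.446, 0.8029]
ee_rot: [[0.231, 0.967, 0.104], [0.879, -0.254, 0.403], [0.416, -0.002, -0.909]]
ft_force: [-0.8, 0.9, 0.1]
width: 1.007
finger_force: 0.0
```

```bash
python3 - <<'E'
from h import *
s=state();print(s["joint_positions"],np.degrees(np.arctan2(s["tool_pos"][1],s["tool_pos"][0])))
E
```

```text
[-1.85563418 -0.00854336  0.50820236  0.66645546  0.01817784  2.05315502
 -1.59159291] 73.19720641692415
```

play_rows(
  steps=[
    [-1,[0,0,-0.05],0],
    [-1,[0,0,-0.05],0],
    [-1,[0,0,-0.05],0],
    [0.25,[0,0,0],0],
    [0.25,[0,0,0.03],0],
  ],
)

```text
t: 16.43
tool_pos: [0.1412, 0.4339, 0.8013]
ee_rot: [[0.241, 0.963, 0.117], [0.857, -0.268, 0.44], [0.455, -0.005, -0.89]]
ft_force: [1.0, 1.0, 0.8]
width: 0.746
finger_force: 0.0
```

```bash
cat >> h.py <<'E'
BX=np.array([.281,.960,0]); BY=np.array([-.960,.281,0])
LIPM=np.array([.544,.2225,.054])  # middle of the lip's top (scene+side)
TH=.56
UP=np.cos(TH)*BX+np.array([0,0,np.sin(TH)])
E
python3 - <<'E'
from h import *
np.set_printoptions(precision=4,suppress=True)
s=state();R=np.array(s["ee_rot"]);print(s["joint_positions"],s["tool_pos"],R.tolist())
print("tilt in bin",R[:,2]@BX,R[:,2]@BY,"y.BY",R[:,1]@BY, R[:,1]@BX,R[2,1])
# bin origin: lip top at bin x=-28.6
O=LIPM+.0286*BX; O[2]=0
caps=np.array([[.437,.260],[.508,.241],[.583,.219],[.653,.200]])
for c in caps: d=np.r_[c,0]-O; print("cap bin x,y",d@BX,d@BY)
print(O)
E
```

```text
[-1.3716 -0.0628  0.0466  0.7449  0.0104  1.9865 -1.5903] [0.1412 0.4339 0.8013] [[0.24070026482681972, 0.9634684112945274, 0.11743935860646673], [0.8571087147919474, -0.26777019325736856, 0.4400724652038658], [0.4554426786545096, -0.005267261196382585, -0.8902495281770691]]
tilt in bin 0.4554700263641283 0.010918578460078238 y.BY -1.0001730991480668 0.013675238046688404 -0.005267261196382585
cap bin x,y -0.0226830446 0.11325749999999998
cap bin x,y -0.020972044600000014 0.039758499999999974
cap bin x,y -0.021017044600000017 -0.03842349999999998
cap bin x,y -0.019587044599999985 -0.11096250000000003
[0.552 0.25  0.   ]
```

```bash
cat >> h.py <<'E'
BO=np.array([.552,.250,0])
def bt(x,y,z): return BO+BX*x+BY*y+[0,0,z]
E
python3 - <<'E'
from h import *
s=state();R=np.array(s["ee_rot"]);T=bt(-.0106,-.0384,.0613);print(T,T-.13*R[:,2])
plan(T-.13*R[:,2]+[0,-.01,.02],0,.25,s,step=.041)
E
```

```text
[0.5858854 0.2290336 0.0613   ] [0.57061828 0.17182418 0.17703244]
[0.25, [-0.0253, 0.0306, 0.0293], 0.0], [0.25, [-0.0253, 0.0306, 0.0293], 0.0], [0.25, [-0.0253, 0.0306, 0.0293], 0.0], [0.25, [-0.0253, 0.0306, 0.0293], 0.0], [0.25, [-0.0253, 0.0306, 0.0293], 0.0],
[0.25, [-0.0253, 0.0306, 0.0293], 0.0], [0.25, [-0.0253, 0.0306, 0.0293], 0.0], [0.25, [-0.0253, 0.0306, 0.0293], 0.0], [0.25, [-0.0253, 0.0306, 0.0293], 0.0], [0.25, [-0.0253, 0.0306, 0.0293], 0.0],
[0.25, [-0.0253, 0.0306, 0.0293], 0.0], [0.25, [-0.0253, 0.0306, 0.0293], 0.0], [0.25, [-0.0253, 0.0306, 0.0293], 0.0], [0.25, [-0.0253, 0.0306, 0.0293], 0.0], [0.25, [-0.0253, 0.0306, 0.0293], 0.0],
[0.25, [-0.0253, 0.0306, 0.0293], 0.0], [0.25, [-0.0253, 0.0306, 0.0293], 0.0], [0.25, [-0.0253, 0.0306, 0.0293], 0.0], [0.25, [-0.0253, 0.0306, 0.0293], 0.0], [0.25, [-0.0253, 0.0306, 0.0293], 0.0],
end R [[0.241, 0.963, 0.117], [0.857, -0.268, 0.44], [0.455, -0.005, -0.89]] tooly az -15.5
```

play_rows(
  steps=[
    [0.25,[-0.025,0.0305,0.029],0],
    [0.25,[-0.025,0.0305,0.029],0],
    [0.25,[-0.025,0.0305,0.029],0],
    [0.25,[-0.025,0.0305,0.029],0],
    [0.25,[-0.025,0.0305,0.029],0],
  ],
)

```text
t: 16.85
tool_pos: [0.2341, 0.3734, 0.663]
ee_rot: [[0.24, 0.965, 0.109], [0.865, -0.264, 0.426], [0.44, -0.008, -0.898]]
ft_force: [-0.2, 0.7, 0.0]
width: 0.375
finger_force: 0.0
```

play_rows(
  steps=[
    [0.25,[-0.025,0.0305,0.029],0],
    [0.25,[-0.025,0.0305,0.029],0],
    [0.25,[-0.025,0.0305,0.029],0],
    [0.25,[-0.025,0.0305,0.029],0],
    [0.25,[-0.025,0.0305,0.029],0],
  ],
)

```text
t: 17.27
tool_pos: [0.3151, 0.3359, 0.5735]
ee_rot: [[0.232, 0.967, 0.104], [0.87, -0.254, 0.422], [0.434, -0.008, -0.901]]
ft_force: [0.6, 1.3, 0.3]
width: 0.374
finger_force: 0.0
```

play_rows(
  steps=[
    [0.25,[-0.025,0.0305,0.029],0],
    [0.25,[-0.025,0.0305,0.029],0],
    [0.25,[-0.025,0.0305,0.029],0],
    [0.25,[-0.025,0.0305,0.029],0],
    [0.25,[-0.025,0.0305,0.029],0],
  ],
)

```text
t: 17.68
tool_pos: [0.4216, 0.266, 0.4236]
ee_rot: [[0.234, 0.967, 0.103], [0.871, -0.255, 0.421], [0.433, -0.009, -0.901]]
ft_force: [0.9, 0.1, 0.2]
width: 0.374
finger_force: 0.0
```

```bash
python3 - <<'E'
from h import *
s=state();R=np.array(s["ee_rot"]);T=bt(-.0106,-.0384,.0613);print(s["joint_positions"])
plan(T-.13*R[:,2]+[0,-.01,.02],0,.25,s,step=.041)
E
```

```text
[-0.41035828 -0.23847041  0.03782421  1.73701913 -0.35999912  1.38627933
 -0.61179561]
[0.25, [-0.0188, 0.0217, 0.022], 0.0], [0.25, [-0.0188, 0.0217, 0.022], 0.0], [0.25, [-0.0188, 0.0217, 0.022], 0.0], [0.25, [-0.0188, 0.0217, 0.022], 0.0], [0.25, [-0.0188, 0.0217, 0.022], 0.0],
[0.25, [-0.0188, 0.0217, 0.022], 0.0], [0.25, [-0.0188, 0.0217, 0.022], 0.0], [0.25, [-0.0188, 0.0217, 0.022], 0.0], [0.25, [-0.0188, 0.0217, 0.022], 0.0], [0.25, [-0.0188, 0.0217, 0.022], 0.0],
end R [[0.234, 0.967, 0.103], [0.871, -0.255, 0.421], [0.433, -0.009, -0.901]] tooly az -14.8
```

play_rows(
  steps=[
    [0.25,[-0.019,0.022,0.022],0],
    [0.25,[-0.019,0.022,0.022],0],
    [0.25,[-0.019,0.022,0.022],0],
    [0.25,[-0.019,0.022,0.022],0],
    [0.25,[-0.019,0.022,0.022],0],
  ],
)

```text
t: 18.1
tool_pos: [0.4977, 0.215, 0.3108]
ee_rot: [[0.233, 0.967, 0.102], [0.871, -0.255, 0.42], [0.432, -0.009, -0.902]]
ft_force: [-0.0, 0.6, -0.4]
width: 0.377
finger_force: 0.0
```

play_rows(
  steps=[
    [0.25,[-0.019,0.022,0.022],0],
    [0.25,[-0.019,0.022,0.022],0],
    [0.25,[-0.019,0.022,0.022],0],
    [0.25,[-0.019,0.022,0.022],0],
    [0.25,[-0.019,0.0215,0.022],0],
  ],
)

```text
t: 18.52
tool_pos: [0.5737, 0.1635, 0.1978]
ee_rot: [[0.233, 0.967, 0.103], [0.872, -0.255, 0.419], [0.431, -0.008, -0.902]]
ft_force: [1.3, -0.6, 0.3]
width: 0.375
finger_force: 0.0
```

```bash
python3 - <<'E'
from h import *
s=state();R=np.array(s["ee_rot"]);T=bt(-.0106,-.0384,.0613);print(s["joint_positions"])
print(pix("wrist",bt(-.0226,-.0384,.056),s))
im,_=get_image("wrist");cv2.imwrite("pics/w6.png",im[:,:,::-1])
for lo,hi in(([0,120,50],[5,255,255]),([170,120,50],[180,255,255])):
    for A,r,c in blobs(im,lo,hi,40)[:3]: p=onz("wrist",[r[0]],.058,s)[0]-BO; print(A,r[0],p@BX,p@BY)
plan(T-.04*R[:,2],0,.25,s,step=.041)
E
```

```text
[-0.29227359  0.13369699  0.23098054  1.83692542 -0.51793716  1.0902432
 -0.10056474]
[[316.09922426 235.17872624]]
210.0 (311.0, 231.0) -0.01991511616897419 -0.03468127514623431
[0.25, [0.0003, -0.001, 0.028], 0.0], [0.25, [0.0003, -0.001, 0.028], 0.0], [0.25, [0.0003, -0.001, 0.028], 0.0], [0.25, [0.0003, -0.001, 0.028], 0.0], [0.25, [0.0003, -0.001, 0.028], 0.0],
end R [[0.233, 0.967, 0.103], [0.872, -0.255, 0.419], [0.431, -0.008, -0.902]] tooly az -14.8
```

View pics/w6.png

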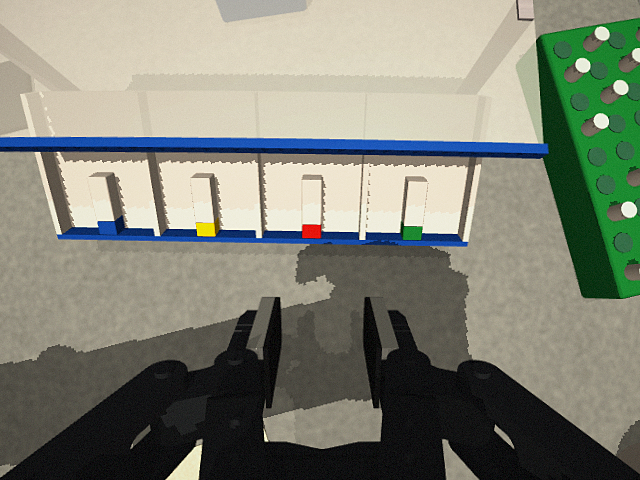

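play_rows(
  steps=[
    [0.25,[0.0003,-0.0016,0.028],0],
    [0.25,[0.0003,-0.0016,0.028],0],
    [0.25,[0.0003,-0.0016,0.028],0],
    [0.25,[0.0003,-0.0016,0.028],0],
    [0.25,[0.0003,-0.0016,0.028],0],
  ],
)

```text
t: 18.98
tool_pos: [0.5786, 0.2142, 0.0977]
ee_rot: [[0.233, 0.967, 0.103], [0.872, -0.255, 0.419], [0.431, -0.008, -0.902]]
ft_force: [0.4, 0.2, 0.3]
width: 0.374
finger_force: 0.0
```

```bash
python3 - <<'E'
from h import *
s=state();R=np.array(s["ee_rot"]);T=bt(-.0106,-.036,.0613);p=s["tool_pos"]-BO;print(p@BX,p@BY,p[2],s["ft_force"])
plan(T,0,.25,s,n=5)
E
```

```text
-0.026903758416464335 -0.03564837980301887 0.09774317759612257 [0.37438942 0.15772895 0.314269  ]
[0.25, [-0.0003, 0.0003, 0.01], 0.0], [0.25, [-0.0003, 0.0003, 0.01], 0.0], [0.25, [-0.0003, 0.0003, 0.01], 0.0], [0.25, [-0.0003, 0.0003, 0.01], 0.0], [0.25, [-0.0003, 0.0003, 0.01], 0.0],
end R [[0.233, 0.967, 0.103], [0.872, -0.255, 0.419], [0.431, -0.008, -0.902]] tooly az -14.8
```

play_rows(
  steps=[
    [0.25,[-0.0003,0.0003,0.0125],0],
    [0.25,[-0.0003,0.0003,0.0125],0],
    [0.25,[-0.0003,0.0003,0.0125],0],
    [0.25,[-0.0003,0.0003,0.0125],0],
    [0.25,[0,0,0],0],
  ],
)

```text
t: 19.4
tool_pos: [0.5833, 0.23, 0.0615]
ee_rot: [[0.233, 0.967, 0.102], [0.871, -0.254, 0.42], [0.432, -0.009, -0.902]]
ft_force: [-0.6, 0.3, 0.4]
width: 0.375
finger_force: 0.0
```

play_rows(
  steps=[
    [1,[0,0,0],0],
    [1,[0,0,0],0],
    [1,[0,0,0],0],
    [1,[0,0,0],0],
    [1,[0,0,0],0],
  ],
  force=30,
)

```text
t: 19.82
tool_pos: [0.5845, 0.2292, 0.0637]
ee_rot: [[0.233, 0.967, 0.105], [0.871, -0.256, 0.42], [0.433, -0.007, -0.901]]
ft_force: [-0.3, 0.1, -0.1]
width: 0.15
finger_force: 32.5
```

play_rows(
  steps=[
    [1,[0,0,-0.015],0],
    [1,[0,0,-0.035],0],
    [1,[0,0,-0.05],0],
    [1,[0,0,-0.05],0],
    [1,[0,0,-0.03],0],
  ],
)

```text
t: 20.23
tool_pos: [0.5705, 0.1664, 0.198]
ee_rot: [[0.233, 0.966, 0.11], [0.87, -0.258, 0.42], [0.434, -0.003, -0.901]]
ft_force: [0.6, 0.3, -0.3]
width: 0.151
finger_force: 32.5
```

```bash
python3 - <<'E'
from h import *
s=state();R=np.array(s["ee_rot"]);print(s["width"],s["finger_force"],s["joint_positions"])
im,_=get_image("wrist")
for A,r,c in blobs(im,[0,120,50],[5,255,255],40)[:3]: print(A,r)
plan([.6156,-.1754,.13],0,1,s,step=.038)
E
```

```text
0.15078586204722957 32.47092045843601 [-0.29314225  0.12217096  0.22456955  1.85013498 -0.51762442  1.07791665
 -0.10618128]
719.0 ((322.0, 351.0), (22.0, 34.0), 90.0)
[1, [-0.0395, 0.0165, -0.0097], 0.0], [1, [-0.0395, 0.0165, -0.0097], 0.0], [1, [-0.0395, 0.0165, -0.0097], 0.0], [1, [-0.0395, 0.0165, -0.0097], 0.0], [1, [-0.0395, 0.0165, -0.0097], 0.0],
[1, [-0.0395, 0.0165, -0.0097], 0.0], [1, [-0.0395, 0.0165, -0.0097], 0.0], [1, [-0.0395, 0.0165, -0.0097], 0.0], [1, [-0.0395, 0.0165, -0.0097], 0.0], [1, [-0.0395, 0.0165, -0.0097], 0.0],
end R [[0.233, 0.966, 0.11], [0.87, -0.258, 0.42], [0.434, -0.003, -0.901]] tooly az -14.9
```

play_rows(
  steps=[
    [1,[-0.0395,0.0165,-0.0097],0],
    [1,[-0.0395,0.0165,-0.0097],0],
    [1,[-0.0395,0.0165,-0.0097],0],
    [1,[-0.0395,0.0165,-0.0097],0],
    [1,[-0.0395,0.0165,-0.0097],0],
  ],
)

```text
t: 20.7
tool_pos: [0.592, -0.0037, 0.1596]
ee_rot: [[0.233, 0.967, 0.105], [0.871, -0.255, 0.42], [0.433, -0.006, -0.901]]
ft_force: [0.7, 0.5, -0.8]
width: 0.15
finger_force: 32.5
```

play_rows(
  steps=[
    [1,[-0.0395,0.0165,-0.0097],0],
    [1,[-0.0395,0.0165,-0.0097],0],
    [1,[-0.0395,0.0165,-0.0097],0],
    [1,[-0.0395,0.0165,-0.0097],0],
    [1,[-0.0395,0.0165,-0.0097],0],
  ],
)

```text
t: 21.12
tool_pos: [0.6149, -0.1744, 0.1254]
ee_rot: [[0.233, 0.967, 0.104], [0.871, -0.255, 0.42], [0.433, -0.007, -0.901]]
ft_force: [1.1, 0.2, 0.2]
width: 0.15
finger_force: 32.5
```

```bash
python3 - <<'E'
from h import *
s=state();R=np.array(s["ee_rot"]);print(s["width"],s["finger_force"],s["joint_positions"],s["tool_pos"])
im,_=get_image("scene");cv2.imwrite("pics/s7.png",cv2.resize(im[180:360,170:370,::-1],None,fx=3.3,fy=3.3,interpolation=3))
plan([.6156,-.1754,.054],0,1,s,n=5)
E
```

```text
0.14960408379884502 32.4718127399683 [ 0.14711407  0.47085923  0.41859118  1.59921858 -0.6367805   1.31337941
  0.50958937] [ 0.61489191 -0.17439828  0.12539837]
[1, [-0.0079, 0.0004, 0.016], 0.0], [1, [-0.0079, 0.0004, 0.016], 0.0], [1, [-0.0079, 0.0004, 0.016], 0.0], [1, [-0.0079, 0.0004, 0.016], 0.0], [1, [-0.0079, 0.0004, 0.016], 0.0],
end R [[0.233, 0.967, 0.104], [0.871, -0.255, 0.42], [0.433, -0.007, -0.901]] tooly az -14.8
```

View pics/s7.png

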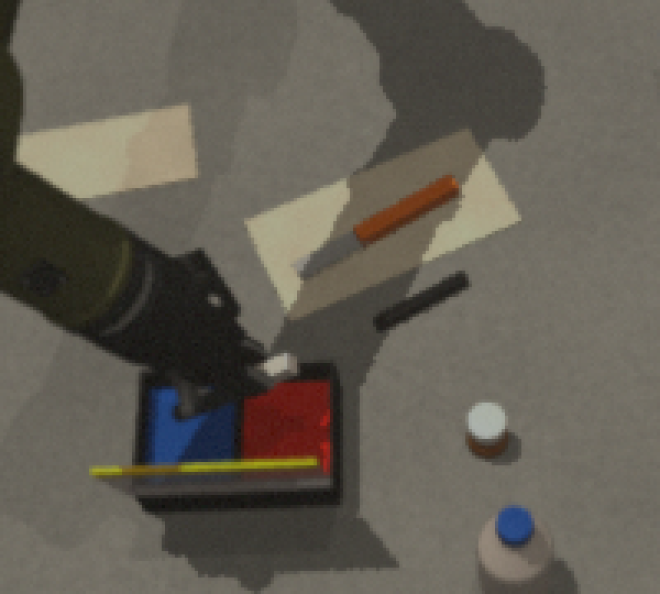

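play_rows(
  steps=[
    [1,[-0.009,0.0004,0.019],0],
    [1,[-0.009,0.0004,0.019],0],
    [1,[-0.009,0.0004,0.019],0],
    [1,[-0.008,0.0004,0.0155],0],
    [1,[-0.003,0,0.005],0],
  ],
)

```text
t: 21.58
tool_pos: [0.6138, -0.1703, 0.0524]
ee_rot: [[0.233, 0.967, 0.098], [0.87, -0.253, 0.423], [0.434, -0.013, -0.901]]
ft_force: [-0.6, 0.1, -0.1]
width: 0.152
finger_force: 32.5
```

```bash
python3 - <<'E'
from h import *
s=state();R=np.array(s["ee_rot"]);print(s["tool_pos"],s["ft_force"])
a,_=get_image("scene");b,_=get_image("side")
w,_=get_image("wrist")
for n,i in(("w",w),):
    print([ (A,r) for A,r,c in blobs(i,[0,120,50],[5,255,255],40)[:3]])
E
```

```text
[ 0.61384133 -0.17034266  0.05236265] [-0.59576169  0.07193917 -0.1349331 ]
[(18906.5, ((350.2086486816406, 294.6717529296875), (212.39010620117188, 147.71096801757812), 1.8881880044937134)), (1743.5, ((322.0, 365.0), (50.0, 38.0), 90.0))]
```

play_rows(
  steps=[
    [1,[-0.0011,0,0.0023],0],
    [1,[-0.0011,0,0.0023],0],
    [1,[0,0,0],0],
    [1,[0,0,0],0],
    [1,[0,0,0],0],
  ],
  force=20,
)

```text
t: 22.15
tool_pos: [0.6157, -0.1734, 0.0523]
ee_rot: [[0.233, 0.967, 0.104], [0.871, -0.255, 0.42], [0.433, -0.007, -0.901]]
ft_force: [-0.6, 0.5, -0.5]
width: 0.152
finger_force: 32.5
```

play_rows(
  steps=[
    [1,[-0.0011,0,0.0023],0],
    [1,[-0.0011,0,0.0023],0],
    [1,[0,0,0],0],
    [1,[0,0,0],0],
    [1,[0,0,0],0],
  ],
  force=20,
)

```text
t: 22.57
tool_pos: [0.6162, -0.1733, 0.0507]
ee_rot: [[0.232, 0.967, 0.106], [0.87, -0.255, 0.422], [0.435, -0.006, -0.9]]
ft_force: [-2.9, 0.3, 12.2]
width: 0.151
finger_force: 33.7
```

play_rows(
  steps=[
    [1,[0.0009,0,-0.0018],0],
    [1,[0,0,0],0],
    [0.6,[0,0,0],0],
    [0.5,[0,0,0],0],
    [0.4,[0,0,0],0],
  ],
)

```text
t: 22.98
tool_pos: [0.6152, -0.1731, 0.0488]
ee_rot: [[0.234, 0.967, 0.103], [0.871, -0.255, 0.42], [0.433, -0.008, -0.901]]
ft_force: [-0.0, 0.7, -0.0]
width: 0.298
finger_force: 0.0
```

play_rows(
  steps=[
    [0.3,[0,0,0],0],
    [0.3,[0,0,0],0],
    [0.3,[0.005,0,-0.0113],0],
    [0.3,[0.021,0,-0.045],0],
    [0.3,[0.021,0,-0.045],0],
  ],
)

```text
t: 23.4
tool_pos: [0.6143, -0.1738, 0.138]
ee_rot: [[0.236, 0.967, 0.099], [0.87, -0.255, 0.422], [0.433, -0.013, -0.901]]
ft_force: [1.4, -0.9, -0.6]
width: 0.352
finger_force: 0.0
```

```bash
python3 - <<'E'
from h import *
s=state();print(s["tool_pos"],s["width"],s["joint_positions"])
w,_=get_image("wrist");b,_=get_image("scene")
cv2.imwrite("pics/w8.png",np.hstack([cv2.resize(w[:,:,::-1],None,fx=.625,fy=.625),cv2.resize(b[250:350,180:313,::-1],(400,300),interpolation=3)]))
R=np.array(s["ee_rot"]);T=bt(-.0106,.115,.0613);plan(T-.13*R[:,2]+[0,-.01,.02],0,.25,s,step=.039)
E
```

```text
[ 0.61431952 -0.1737673   0.13797111] 0.3518071340748527 [ 0.14361499  0.46098615  0.42268098  1.58604686 -0.62864235  1.33723016
  0.49314667]
[0.25, [0.0261, -0.0234, 0.0073], 0.0], [0.25, [0.0261, -0.0234, 0.0073], 0.0], [0.25, [0.0261, -0.0234, 0.0073], 0.0], [0.25, [0.0261, -0.0234, 0.0073], 0.0], [0.25, [0.0261, -0.0234, 0.0073], 0.0],
[0.25, [0.0261, -0.0234, 0.0073], 0.0], [0.25, [0.0261, -0.0234, 0.0073], 0.0], [0.25, [0.0261, -0.0234, 0.0073], 0.0], [0.25, [0.0261, -0.0234, 0.0073], 0.0], [0.25, [0.0261, -0.0234, 0.0073], 0.0],
[0.25, [0.0261, -0.0234, 0.0073], 0.0], [0.25, [0.0261, -0.0234, 0.0073], 0.0], [0.25, [0.0261, -0.0234, 0.0073], 0.0], [0.25, [0.0261, -0.0234, 0.0073], 0.0], [0.25, [0.0261, -0.0234, 0.0073], 0.0],
end R [[0.236, 0.967, 0.099], [0.87, -0.255, 0.422], [0.433, -0.013, -0.901]] tooly az -14.8
```

View pics/w8.png

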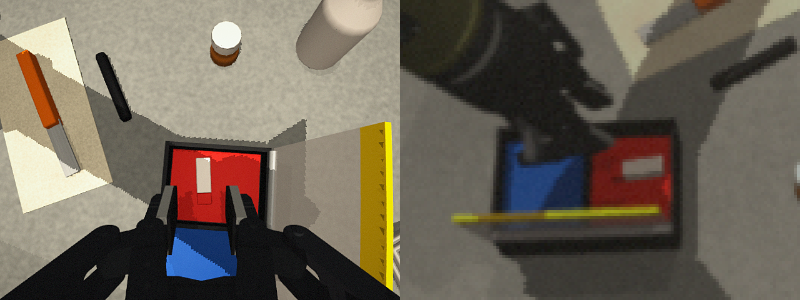

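play_rows(
  steps=[
    [0.25,[0.026,-0.0235,0.005],0],
    [0.25,[0.026,-0.0235,0.005],0],
    [0.25,[0.026,-0.0235,0.006],0],
    [0.25,[0.026,-0.0235,0.0075],0],
    [0.25,[0.026,-0.0235,0.0075],0],
  ],
)

```text
t: 23.92
tool_pos: [0.5513, -0.0487, 0.163]
ee_rot: [[0.233, 0.967, 0.105], [0.871, -0.256, 0.42], [0.433, -0.007, -0.901]]
ft_force: [0.6, -0.1, 0.4]
width: 0.374
finger_force: 0.0
```

play_rows(
  steps=[
    [0.25,[0.026,-0.0235,0.0075],0],
    [0.25,[0.026,-0.0235,0.0075],0],
    [0.25,[0.026,-0.0235,0.0075],0],
    [0.25,[0.026,-0.0235,0.0075],0],
    [0.25,[0.026,-0.0235,0.0075],0],
  ],
)

```text
t: 24.33
tool_pos: [0.4877, 0.0786, 0.1818]
ee_rot: [[0.233, 0.967, 0.105], [0.871, -0.256, 0.421], [0.433, -0.006, -0.901]]
ft_force: [0.4, 0.2, 0.1]
width: 0.377
finger_force: 0.0
```

```bash
python3 - <<'E'
from h import *
s=state();R=np.array(s["ee_rot"]);T=bt(-.0106,.115,.0613);print(s["joint_positions"])
plan(T-.13*R[:,2]+[0,-.01,.01],0,.25,s,step=.041,n=5)
E
```

```text
[-0.18313544 -0.02994961  0.274629    2.03826929 -0.48925359  1.11050943
  0.04789077]
[0.25, [0.0251, -0.0234, 0.0104], 0.0], [0.25, [0.0251, -0.0234, 0.0104], 0.0], [0.25, [0.0251, -0.0234, 0.0104], 0.0], [0.25, [0.0251, -0.0234, 0.0104], 0.0], [0.25, [0.0251, -0.0234, 0.0104], 0.0],
end R [[0.233, 0.967, 0.105], [0.871, -0.256, 0.421], [0.433, -0.006, -0.901]] tooly az -14.8
```

play_rows(
  steps=[
    [0.25,[0.025,-0.0235,0.0104],0],
    [0.25,[0.025,-0.0235,0.0104],0],
    [0.25,[0.025,-0.0235,0.0104],0],
    [0.25,[0.025,-0.0235,0.0104],0],
    [0.25,[0.025,-0.0235,0.0104],0],
  ],
)

```text
t: 24.75
tool_pos: [0.4245, 0.2072, 0.1883]
ee_rot: [[0.233, 0.967, 0.105], [0.87, -0.256, 0.421], [0.434, -0.006, -0.901]]
ft_force: [-0.3, 0.7, -0.0]
width: 0.375
finger_force: 0.0
```

```bash
python3 - <<'E'
from h import *
s=state();R=np.array(s["ee_rot"]);print(s["joint_positions"])
u=pix("wrist",bt(-.0226,.114,.056),s)[0];print(u)
im,_=get_image("wrist");h=cv2.cvtColor(im,cv2.COLOR_RGB2HSV)
x,y=int(u[0]),int(u[1])
roi=(max(x-60,0),y-60,x+60,y+40)
for A,r,c in blobs(im,[100,120,40],[130,255,255],40,roi)[:4]:
    p=onz("wrist",[r[0]],.058,s)[0]-BO; print("blue",A,r,p@BX,p@BY)
# white cell's column: brightness profile of the row through cell body
for dy in(-30,-22): print(np.round(im[y+dy,x-45:x+45:3].mean(1)).astype(int).tolist())
plan(bt(-.0106,.114,.0613)-.04*R[:,2],0,.25,s,n=5)
E
```

```text
[-0.31392983 -0.17494355  0.08655806  2.15505469 -0.45948063  0.99686657
 -0.2663084 ]
[319.75235058 233.97987421]
blue 1421.5 ((318.659423828125, 234.66653442382812), (119.10228729248047, 19.560596466064453), 1.2453643083572388) -0.023400067491883853 0.11477941008870403
[231, 231, 230, 231, 230, 231, 230, 230, 231, 231, 213, 240, 231, 232, 241, 238, 231, 165, 238, 231, 231, 229, 231, 230, 231, 231, 232, 228, 230, 228]
[236, 238, 237, 238, 238, 237, 238, 236, 238, 238, 239, 239, 238, 237, 238, 237, 235, 167, 246, 229, 238, 237, 238, 238, 238, 238, 229, 240, 238, 233]
[0.25, [0.0012, -0.0003, 0.0258], 0.0], [0.25, [0.0012, -0.0003, 0.0258], 0.0], [0.25, [0.0012, -0.0003, 0.0258], 0.0], [0.25, [0.0012, -0.0003, 0.0258], 0.0], [0.25, [0.0012, -0.0003, 0.0258], 0.0],
end R [[0.233, 0.967, 0.105], [0.87, -0.256, 0.421], [0.434, -0.006, -0.901]] tooly az -14.8
```

play_rows(
  steps=[
    [0.25,[0.0012,-0.001,0.0258],0],
    [0.25,[0.0012,-0.001,0.0258],0],
    [0.25,[0.0012,-0.001,0.0258],0],
    [0.25,[0.0012,-0.001,0.0258],0],
    [0.25,[0.0012,-0.001,0.0258],0],
  ],
)

```text
t: 25.22
tool_pos: [0.4336, 0.255, 0.0964]
ee_rot: [[0.233, 0.967, 0.105], [0.87, -0.256, 0.421], [0.434, -0.006, -0.901]]
ft_force: [0.2, -0.5, 0.2]
width: 0.378
finger_force: 0.0
```

```bash
python3 - <<'E'
from h import *
s=state();R=np.array(s["ee_rot"]);p=s["tool_pos"]-BO;print(p@BX,p@BY,p[2],s["ft_force"])
plan(bt(-.0106,.1165,.0613),0,.25,s,n=5)
E
```

```text
-0.028473204814000435 0.1150985147097439 0.09644242095130687 [ 0.24514668 -0.50925915  0.17397205]
[0.25, [0.0002, -0.0002, 0.0099], 0.0], [0.25, [0.0002, -0.0002, 0.0099], 0.0], [0.25, [0.0002, -0.0002, 0.0099], 0.0], [0.25, [0.0002, -0.0002, 0.0099], 0.0], [0.25, [0.0002, -0.0002, 0.0099], 0.0],
end R [[0.233, 0.967, 0.105], [0.87, -0.256, 0.421], [0.434, -0.006, -0.901]] tooly az -14.8
```

play_rows(
  steps=[
    [0.25,[0.0002,-0.0003,0.0125],0],
    [0.25,[0.0002,-0.0003,0.0125],0],
    [0.25,[0.0002,-0.0003,0.0125],0],
    [0.25,[0.0002,-0.0003,0.012],0],
    [0.25,[0,0,0],0],
  ],
)

```text
t: 25.63
tool_pos: [0.4357, 0.2725, 0.0598]
ee_rot: [[0.233, 0.967, 0.102], [0.871, -0.254, 0.42], [0.432, -0.009, -0.902]]
ft_force: [-1.0, -0.1, 0.5]
width: 0.373
finger_force: 0.0
```

play_rows(
  steps=[
    [1,[0,0,0],0],
    [1,[0,0,0],0],
    [1,[0,0,0],0],
    [1,[0,0,0],0],
    [1,[0,0,0],0],
  ],
  force=30,
)

```text
t: 26.05
tool_pos: [0.4367, 0.2721, 0.0615]
ee_rot: [[0.233, 0.967, 0.105], [0.871, -0.255, 0.421], [0.433, -0.007, -0.901]]
ft_force: [0.4, -0.8, 0.1]
width: 0.15
finger_force: 32.7
```

play_rows(
  steps=[
    [1,[0,0,-0.015],0],
    [1,[0,0,-0.035],0],
    [1,[0,0,-0.05],0],
    [1,[0,0,-0.05],0],
    [1,[0,0,-0.03],0],
  ],
)

```text
t: 26.47
tool_pos: [0.4226, 0.2103, 0.1948]
ee_rot: [[0.233, 0.966, 0.109], [0.87, -0.257, 0.421], [0.435, -0.004, -0.9]]
ft_force: [1.0, 0.7, 0.4]
width: 0.15
finger_force: 32.7
```

```bash
python3 - <<'E'
from h import *
s=state();R=np.array(s["ee_rot"]);print(s["width"],s["finger_force"],s["joint_positions"])
plan([.5906,-.2464,.13],0,1,s,step=.039)
E
```

```text
0.1502423903809305 32.67410606145859 [-0.32201001 -0.18732828  0.08468804  2.15189485 -0.45342777  1.00305864
 -0.2842517 ]
[1, [-0.0322, 0.0233, -0.0096], 0.0], [1, [-0.0322, 0.0233, -0.0096], 0.0], [1, [-0.0322, 0.0233, -0.0096], 0.0], [1, [-0.0322, 0.0233, -0.0096], 0.0], [1, [-0.0322, 0.0233, -0.0096], 0.0],
[1, [-0.0322, 0.0233, -0.0096], 0.0], [1, [-0.0322, 0.0233, -0.0096], 0.0], [1, [-0.0322, 0.0233, -0.0096], 0.0], [1, [-0.0322, 0.0233, -0.0096], 0.0], [1, [-0.0322, 0.0233, -0.0096], 0.0],
[1, [-0.0322, 0.0233, -0.0096], 0.0], [1, [-0.0322, 0.0233, -0.0096], 0.0], [1, [-0.0322, 0.0233, -0.0096], 0.0], [1, [-0.0322, 0.0233, -0.0096], 0.0], [1, [-0.0322, 0.0233, -0.0096], 0.0],
end R [[0.233, 0.966, 0.109], [0.87, -0.257, 0.421], [0.435, -0.004, -0.9]] tooly az -14.9
```

play_rows(
  steps=[
    [1,[-0.032,0.023,-0.0096],0],
    [1,[-0.032,0.023,-0.0096],0],
    [1,[-0.032,0.023,-0.0096],0],
    [1,[-0.032,0.023,-0.0096],0],
    [1,[-0.032,0.023,-0.0096],0],
  ],
)

```text
t: 26.88
tool_pos: [0.4769, 0.059, 0.1697]
ee_rot: [[0.233, 0.967, 0.105], [0.871, -0.255, 0.421], [0.433, -0.006, -0.901]]
ft_force: [1.1, 0.6, -0.8]
width: 0.153
finger_force: 32.7
```

play_rows(
  steps=[
    [1,[-0.032,0.023,-0.0096],0],
    [1,[-0.032,0.023,-0.0096],0],
    [1,[-0.032,0.023,-0.0096],0],
    [1,[-0.032,0.023,-0.0096],0],
    [1,[-0.032,0.023,-0.0096],0],
  ],
)

```text
t: 27.3
tool_pos: [0.5321, -0.0921, 0.1478]
ee_rot: [[0.233, 0.967, 0.104], [0.871, -0.255, 0.42], [0.433, -0.007, -0.901]]
ft_force: [0.1, -0.0, -0.6]
width: 0.15
finger_force: 32.7
```

play_rows(
  steps=[
    [1,[-0.032,0.023,-0.0096],0],
    [1,[-0.032,0.023,-0.0096],0],
    [1,[-0.032,0.023,-0.0096],0],
    [1,[-0.032,0.023,-0.0096],0],
    [1,[-0.032,0.023,-0.0096],0],
  ],
)

```text
t: 27.72
tool_pos: [0.5872, -0.2429, 0.126]
ee_rot: [[0.233, 0.967, 0.104], [0.871, -0.255, 0.42], [0.433, -0.008, -0.901]]
ft_force: [0.6, -0.2, 0.1]
width: 0.155
finger_force: 32.7
```

```bash
python3 - <<'E'
from h import *
s=state();R=np.array(s["ee_rot"]);print(s["width"],s["finger_force"],s["joint_positions"])
plan([.5906,-.2464,.055],0,1,s,n=5)
E
```

```text
0.15486749093578273 32.68098905682564 [ 0.19964964  0.51150663  0.50618167  1.56396898 -0.65678636  1.38487569
  0.62674408]
[1, [-0.0082, 0.0012, 0.0157], 0.0], [1, [-0.0082, 0.0012, 0.0157], 0.0], [1, [-0.0082, 0.0012, 0.0157], 0.0], [1, [-0.0082, 0.0012, 0.0157], 0.0], [1, [-0.0082, 0.0012, 0.0157], 0.0],
end R [[0.233, 0.967, 0.104], [0.871, -0.255, 0.42], [0.433, -0.008, -0.901]] tooly az -14.8
```

play_rows(
  steps=[
    [1,[-0.01,0.0015,0.0195],0],
    [1,[-0.01,0.0015,0.0195],0],
    [1,[-0.01,0.0015,0.0195],0],
    [1,[-0.01,0.0015,0.0195],0],
    [1,[0,0,0],0],
  ],
)

```text
t: 28.13
tool_pos: [0.5882, -0.2413, 0.0513]
ee_rot: [[0.234, 0.967, 0.097], [0.869, -0.253, 0.424], [0.435, -0.015, -0.9]]
ft_force: [-1.3, 1.0, -0.7]
width: 0.152
finger_force: 32.7
```

play_rows(
  steps=[
    [1,[-0.0011,0,0.0023],0],
    [1,[0,0,0],0],
    [1,[0,0,0],0],
    [1,[0,0,0],0],
    [1,[0,0,0],0],
  ],
)

```text
t: 28.55
tool_pos: [0.5909, -0.2447, 0.0552]
ee_rot: [[0.232, 0.967, 0.105], [0.871, -0.255, 0.42], [0.433, -0.006, -0.902]]
ft_force: [-0.2, 0.3, -1.0]
width: 0.153
finger_force: 32.7
```

play_rows(
  steps=[
    [1,[-0.0014,0,0.0029],0],
    [1,[-0.0014,0,0.0029],0],
    [1,[0,0,0],0],
    [1,[0,0,0],0],
    [1,[0,0,0],0],
  ],
)

```text
t: 28.97
tool_pos: [0.5906, -0.2446, 0.0491]
ee_rot: [[0.233, 0.967, 0.104], [0.871, -0.255, 0.42], [0.433, -0.007, -0.901]]
ft_force: [0.9, 0.2, 1.3]
width: 0.154
finger_force: 32.8
```

play_rows(
  steps=[
    [1,[-0.0011,0,0.0023],0],
    [1,[0,0,0],0],
    [1,[0,0,0],0],
    [1,[0,0,0],0],
    [1,[0,0,0],0],
  ],
)

```text
t: 29.38
tool_pos: [0.5908, -0.2445, 0.0487]
ee_rot: [[0.232, 0.967, 0.105], [0.87, -0.255, 0.421], [0.434, -0.006, -0.901]]
ft_force: [-1.4, -0.5, 7.7]
width: 0.153
finger_force: 33.6
```

Touching (7.7 N). Ease up 1 mm, release, withdraw.

play_rows(
  steps=[
    [1,[0.0008,0,-0.0016],0],
    [1,[0,0,0],0],
    [0.6,[0,0,0],0],
    [0.5,[0,0,0],0],
    [0.4,[0,0,0],0],
  ],
)

```text
t: 29.8
tool_pos: [0.5899, -0.2441, 0.0477]
ee_rot: [[0.234, 0.967, 0.103], [0.871, -0.255, 0.421], [0.433, -0.009, -0.901]]
ft_force: [-1.1, -0.0, 0.5]
width: 0.294
finger_force: 0.0
```

play_rows(
  steps=[
    [0.3,[0,0,0],0],
    [0.3,[0,0,0],0],
    [0.3,[0.005,0,-0.0113],0],
    [0.3,[0.021,0,-0.045],0],
    [0.3,[0.021,0,-0.045],0],
  ],
)

```text
t: 30.22
tool_pos: [0.5893, -0.2448, 0.1371]
ee_rot: [[0.235, 0.967, 0.1], [0.87, -0.255, 0.422], [0.434, -0.013, -0.901]]
ft_force: [1.7, 0.1, 0.7]
width: 0.35
finger_force: 0.0
```

play_rows(
  steps=[
    [0.3,[0.005,0,-0.045],0],
    [0.3,[0,0,-0.045],0],
    [0.3,[0,0,-0.045],0],
    [0.3,[0,0,0],0],
    [0.3,[0,0,0],0],
  ],
)

```text
t: 30.63
tool_pos: [0.5806, -0.29, 0.24]
ee_rot: [[0.233, 0.966, 0.109], [0.872, -0.257, 0.417], [0.431, -0.003, -0.902]]
ft_force: [-1.3, -0.4, -0.2]
width: 0.354
finger_force: 0.0
```

```bash
python3 - <<'E'
from h import *
s=state();T=s["tool_pos"];print(T,s["width"])
C=LIP+.066*CX
w,_=get_image("wrist"); h=cv2.cvtColor(w,cv2.COLOR_RGB2HSV)
for nm,sg in(("red",1),("blue",-1)):
    c=C+sg*.0375*CY; c[2]=.03
    quad=pix("wrist",[c+a*.044*CX+b*.034*CY for a,b in((1,1),(1,-1),(-1,-1),(-1,1))],s)
    m=np.zeros(h.shape[:2],np.uint8);cv2.fillPoly(m,[quad.round().astype(int)],255)
    white=((h[...,1]<60)&(h[...,2]>130)).astype(np.uint8)*255&m
    cs,_=cv2.findContours(white,cv2.RETR_EXTERNAL,cv2.CHAIN_APPROX_NONE)
    print(nm,quad.round().tolist())
    for k in sorted(cs,key=cv2.contourArea)[-2:]:
        r=cv2.minAreaRect(k);P=onz("wrist",cv2.boxPoints(r),.044,s)-c;print(cv2.contourArea(k),"case xy of corners",np.c_[P@CX,P@CY].round(3).tolist())
sd,_=get_image("scene")
for A,r,c in blobs(sd,[22,130,60],[36,255,255],40,(180,280,300,340))[:1]:
    p=onz("scene",[r[0]],.172)[0];print("lid lip x rel hinge",(p-HINGE)@CX)
for A,r,c in blobs(sd,[5,150,60],[16,255,255],30,(240,200,330,280))[:1]: print("spatula",onz("scene",[r[0]],.015))
for nm,lo,hi in(("green",[50,120,40],[80,255,255]),("yellow",[20,120,60],[34,255,255])):
    for A,r,c in blobs(sd,lo,hi,4,(370,205,400,285))[:2]: p=onz("scene",[r[0]],.057)[0]-BO; print(nm,A,p@BX,p@BY)
E
```

```text
[ 0.58058617 -0.29004231  0.24000224] 0.354024250452269
red [[388.0, 136.0], [384.0, 208.0], [287.0, 200.0], [294.0, 129.0]]
476.0 case xy of corners [[-0.021, 0.028], [-0.007, 0.03], [-0.003, -0.001], [-0.017, -0.003]]
blue [[384.0, 215.0], [379.0, 291.0], [280.0, 283.0], [287.0, 208.0]]
560.5 case xy of corners [[-0.02, 0.03], [-0.006, 0.031], [-0.004, -0.002], [-0.018, -0.003]]
lid lip x rel hinge 0.029057933603802974
spatula [[ 0.4596987 -0.0092312  0.015    ]]
green 5.5 -0.021514631495271823 -0.11145289370224222
yellow 12.0 -0.02188826027788327 0.03879650111450712
```

```bash
python3 -c "
from rig import *
print(close_job())"
```

```text
the job is handed in; nothing more can be done
None
```

The job is handed in at about 31 s of the 72 s, but it returned no verdict. My last camera readings show the lid standing open about 1.8 rad and the spatula back on the mat. The red and blue cells lie flat in their own bays, and the green and yellow cells have not moved. Because moves only turn about the tool's z, I got the tilt for reaching under the hood by driving the arm against its reach limit. At the limit joints 4 and 6 read up to 0.003 rad past their stated ranges, with no failure reported.

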